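# Load the angle-drilling jig and lock its bush strap

## Task

Get the sloping drilling jig ready for the drill: lay the beech block flat in its nest, home against the low ledge, swing the blue strap shut over it as far as its stop, then lock the strap by putting the red-knobbed pin down through the strap's eye into the lug until its collar is fully home. Let go of everything, and leave the black-knobbed pin and the other things on the bench where they stand.

Things in the scene. Friction and masses are not known exactly. Their poses are not given: they have to be found in the camera images.
- bed: Aluminium bed of the jig, 140 x 170 x 12 mm, on a plywood wedge fixed to the bench (foot 150 x 200 mm, 12 thick). It slopes 30 degrees, low edge on the robot's side. Origin: centre of its upper face, 60 mm above the bench; the nest is centred there. x runs up the slope, y across it (left when looking up the slope), z normal to the bed.
- ledge (a point): Middle of the inner face of the steel ledge on the nest's low side, at the bed's face (bed x = -26 mm); bed axes. The ledge is 7 mm thick, 10 high, 60 long. The nest also has two side fences, inner faces at bed y = -41 and +41 mm, 6 thick, 44 long, 18 high, tops bevelled; it is open on the high side.
- pivot (a point): Strap's pivot axis at the bed's face (bed x = 0, y = -64 mm), bed axes. Round post, 26 mm diameter (34 at its foot), 48 high; the strap turns on it, underside 49 mm from the bed, 12 mm thick, 26 wide. 62 mm from the pivot the strap has a brass drill bush (20 mm wide, 5 high), at 128 mm a 37 mm square eye with a bevelled 16 mm hole.
- strap (a joint): Angle of the blue strap (rad): 0 = shut against its stop, lying across the nest along the bed's +y, eye over the lug's hole; grows as it swings up the slope, parallel to the bed (1.57 = along the bed's +x), up to 2.0. Starts at 1.35 to 1.85, clear of the nest. The pivot rubs (0.22 N m), so it stays where left; 2 to 5 N on its knob move it.
- strap_knob (a point): Black turned knob on the strap, 95 mm from the pivot, 20 mm diameter, 32 high above the strap's upper face (the lowest 8 mm a thinner neck). Point on its axis, 19 mm above that face, 80 mm from the bed. z is normal to the bed, y runs along the strap away from the pivot.
- lug_mouth (a point): On the axis of the lug's hole, 61 mm from the bed, level with the shut strap's upper face: the centre of the pin's collar ends here. Bed axes; the pin goes in along -z. The lug is a steel block 34 x 34 mm, 48 high, at bed x = 0, y = +64 mm, its bevelled hole 16 mm wide, down to the bed. A stop post, 10 mm wide, 64 high, stands at bed x = -23.5, y = +64.
- blank: Beech block, 52 (x) x 76 (y) x 45 (z) mm, lying flat on the bench, pencil cross on top, dowel holes in its 52 mm wide ends, about 0.14 kg. Origin: centre of its underside. In the nest its 76 mm length lies across the slope (its y along the bed's y, either way round); home, its origin is at the bed's origin.
- lock_pin: Locking pin with the red knob, about 0.12 kg, in one of the stand's two holes. Origin: centre of the collar's underside; z up along the pin. Below: steel shank, 14 mm diameter, 58 long, the last 8 mm tapering to 6 mm. Above: collar 24 mm wide, 4 high, neck 16 mm wide up to 10 mm, red knob 28 mm wide from 10 to 37 mm.
- stop_pin: Pin with the black knob in the other hole of the stand, same but for its shank, which is only 34 mm long and does not hold in the lug. Stays in the stand.
- pin_stand: Brown wooden pin stand screwed to the bench, 46 (x) x 104 (y) x 62 (z) mm, with two upright 17 mm holes at y = -26 and +26 mm. Origin: centre of its underside. The pins' collars rest on its top.
- glue_bottle: White glue bottle with red tip, upright, 48 mm wide, 134 high. Origin under its centre. Bystander.
- jar: White plastic jar with black lid, 62 mm wide, 80 high. Origin under its centre. Bystander.
- carton_blue: Blue carton, upright, 53 x 66 x 118 mm. Origin under its centre. Bystander.
- spool_white: Spool of cream thread, upright, 41 mm wide, 52 high. Origin under its centre. Bystander.
- spool_black: Spool of black thread, upright, 41 mm wide, 52 high. Origin under its centre. Bystander.
- tape_measure: Black and lime tape measure, 55 x 82 x 66 mm. Origin under its centre. Bystander.
Not all that is in view belongs to the job. What is shaped like the lock_pin but pink is not meant.

How it is judged:
By the outcome, as a careful person would: the job done as asked, in the order asked, and still so for the second after the job is handed in, with the robot touching nothing.
It also fails if it takes over 72 s, if anything falls off the work surface, if the arm or the gripper's body presses on something with over 40 N, if the wrist force passes 120 N, or if a joint passes its speed limit or range.

## Robot

A 6-joint arm with a two-finger parallel gripper is mounted at the origin on a cart in front of the work surface, level with it; the furniture and walls round the work are solid. World frame = base frame: x ahead of the robot, y to its left, z up, the work surface at z = 0. Lengths are in m, angles in rad, forces in N, time in s.
With the tool pointing down it reaches from about 0.35 to 0.775 m from the base axis. Payload 5.5 kg.
Tool frame: the origin (TCP) lies on the centre line of the jaws, within the pads' length; the fingertips stand 11 mm ahead of it and the grasp point (between the pads) lies 8 mm behind it (env.tip_extent is the distance from the TCP to the fingertips, in m); z points along the fingers, y is the line along which they close (so a half turn about z gives the same grasp; the last joint's range is limited). The gripper opens to 85 mm and grips with 20 to 120 N. Pads are 22 mm wide; open, the fingers measure 114 mm over their backs; the gripper's body (76 mm by 85 mm) begins 54 mm behind the grasp point. The pads swing forward as they close: fully open they stand 13 mm farther back than shut.
Start: joints at [1.188, 0.313, 0.046, 1.304, 0, 1.431], TCP at [0.138, 0.558, 0.242] pointing down, gripper open.
Joint ranges: [-2.76, 2.76], [-0.86, 1.69], [-1.03, 1.26], [-2.2, 2.34], [-1.47, 1.5], [-3.14, 3.14]. Speed limits (rad/s): [2.57, 2.57, 3.14, 3.14, 3.14, 3.14].

## Interface

Orientations are given as a unit quaternion [w, x, y, z].
In Python, from workcell import env gives the robot as it stands.
- The arm moves only by the shell command python3 -m jog 'ROWS' [FORCE]. ROWS is JSON, a list of rows, each a list of 5 numbers: the gripper's target within -1 to 1 (shut at 1, half-way at 0, fully open at -1), then the shift along the tool's x, y, z in m, then the turn about the tool's z in degrees. In form: [[fingers, tx, ty, tz, turn], ...]. A call has 1 to 5 rows; each row shifts and turns the commanded pose from where the row before left it, along the tool's axes as they then stand; what a row does not reach is not made up. A row lasts 1/12 s, in which the tool goes at most 41.7 mm and 7.16 degrees, less where a joint would pass 70% of its speed; a pose out of reach is approached as far as the arm can. A call is refused whole if a number of a shift passes 0.0417 or a number of a turn 7.16, either way. A call with a gripper value outside its range is refused whole. The fingers move at their own pace and stop on an object; FORCE is the grip in N (left out, the last holds). Time passes only in rows, so rows that do not move let the fingers close. It gives the time, the measured TCP pose, the force, the opening and the grip force at its end, in the units of the state.
- env.get_state(): the state, without advancing time (a new reading comes with each control period).
- env.read_camera(name): name is "scene" or "top" or "wrist"; returns a dict with "img" (420x560x3 uint8, red, green, blue), "fov_y" (degrees; the focal length in pixels is half the picture's height over the tangent of half this angle, whatever the lens; pixels are square), "cx", "cy" (the principal point, pixels), "T" (4x4, takes a point from camera to world coordinates). Camera axes: x right, y up, looking along -z (the intrinsics and any distortion apply to the point x, -y, -z); pixel columns grow to the right and rows downward; lengths in m; the calibration is good to about 2 mm. A picture is of the moment at which its call begins. There is no depth.
- env.hand_in(): hands the job in; it is judged then, once.
The state is a dict: "clock": time; "joint_pos": joint angles; "qvel": joint speeds; "tau": joint torques, N m; "tcp_pos": TCP position; "orientation": TCP orientation; "wrist_force": force on the tool from outside, world axes, zero at the start; "ft_torque": the same for the moment, N m; "finger_gap": finger opening in m; "grip_force": force on a finger pad.
Only numpy, scipy, OpenCV 4.12 (cv2) and the standard library are available. Lean on these libraries where they do the work, as an engineer would, in place of code of your own. Each camera call takes 0.05 s, during which the arm holds its last target. There are 200 camera calls.

## Working session

There is one attempt and no reset: what is moved stays moved. The work goes in short steps, Python scripts to look and compute and a shell command to move; the robot and the scene stay as the last step left them, time stands still between calls to the robot, and variables do not carry over. Pictures are saved under pics/ and viewed, at most 10 in all, crops included, and the job is handed in when it is done.

```bash
mkdir -p pics; ls; cat > h.py <<'E'
import numpy as np, cv2
from workcell import env
def cam(n):
    c=env.read_camera(n); return c
E
python3 - <<'E'
from h import *
for n in ["scene","top","wrist"]:
    c=cam(n); cv2.imwrite(f"pics/{n}0.png",c["img"][:,:,::-1])
    print(n,{k:v for k,v in c.items() if k!="img"})
    np.savez(f"{n}0.npz",**c)
print(env.get_state())
E
```

```text
pics
scene {'fov_y': 44.063899723134654, 'cx': 284.7726859001736, 'cy': 218.06007249914362, 'T': array([[ 0.85321314,  0.33402196, -0.40057042,  0.1188018 ],
       [-0.52116776,  0.51613513, -0.6796975 , -0.89320103],
       [-0.02028543,  0.78869123,  0.61445475,  0.81210695],
       [ 0.        ,  0.        ,  0.        ,  1.        ]])}
top {'fov_y': 44.15828545287437, 'cx': 280.82566465390374, 'cy': 207.30403625281775, 'T': array([[ 0.01159102,  0.99579175, -0.09090891,  0.45667463],
       [-0.99985168,  0.01038393, -0.01373982, -0.12650284],
       [-0.012738  ,  0.09105468,  0.99576442,  1.31014701],
       [ 0.        ,  0.        ,  0.        ,  1.        ]])}
wrist {'fov_y': 71.69118303297111, 'cx': 278.6646205348984, 'cy': 209.79703317756113, 'T': array([[ 0.24042224, -0.92946372, -0.27981125,  0.0664121 ],
       [ 0.97066742,  0.22980699,  0.07066468,  0.57569186],
       [-0.00137768, -0.28859303,  0.95745087,  0.37152331],
       [ 0.        ,  0.        ,  0.        ,  1.        ]])}
{'clock': 0.15, 'joint_pos': array([ 1.18837402e+00,  3.13868838e-01,  4.52928105e-02,  1.30363102e+00,
       -1.30267247e-05,  1.43120244e+00]), 'qvel': array([ 0.00048845, -0.00058116,  0.00340861, -0.0011692 , -0.00101531,
       -0.00108   ]), 'tau': array([ 1.94338070e-03, -4.81064844e+01,  2.98815697e+01,  1.38623879e-02,
       -1.51649338e-04,  1.32217420e-05]), 'tcp_pos': array([0.13813392, 0.55779524, 0.24161205]), 'orientation': array([-1.75728911e-04,  1.21116091e-01,  9.92638099e-01, -6.83151424e-04]), 'wrist_force': array([-0.00886355,  0.9026939 , -0.18816615]), 'ft_torque': array([-0.01213734,  0.00458953,  0.00810411]), 'grip_force': 0.0, 'finger_gap': 0.08530281169225862}
```

View pics/scene0.png

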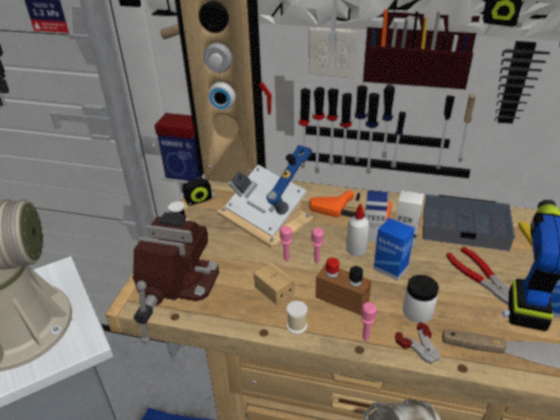

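View pics/top0.png

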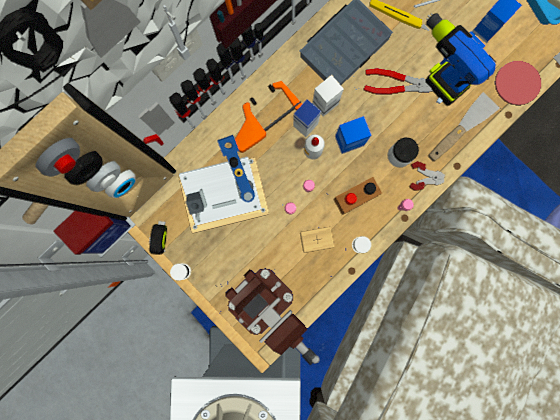

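Top view: beech block at (318,239), stand at (357,195) with red knob (351,199) and black knob (370,188). Pink look-alikes are at (309,185), (290,208) and (407,205). The jig is at (222,195), with the lug left at (195,203), the pivot right at about (245,192) and the strap running up to (228,147). The choice is red (351,199). I'll check it in a close crop.

```bash
cat >> h.py <<'E'
def ray(c,u,v):
    f=210/np.tan(np.radians(float(c["fov_y"]))/2)
    d=np.array([(u-c["cx"])/f,-(v-c["cy"])/f,-1.]); T=c["T"]
    return T[:3,3],T[:3,:3]@d
def onz(c,u,v,z):
    o,d=ray(c,u,v); return o+d*(z-o[2])/d[2]
def tri(rays):
    A=0;b=0
    for o,d in rays:
        d=d/np.linalg.norm(d);P=np.eye(3)-np.outer(d,d);A=A+P;b=b+P@o
    x=np.linalg.solve(A,b); return x,[np.linalg.norm((np.eye(3)-np.outer(d,d)/(d@d))@(x-o)) for o,d in rays]
def proj(c,p):
    f=210/np.tan(np.radians(float(c["fov_y"]))/2)
    q=c["T"][:3,:3].T@(np.array(p)-c["T"][:3,3]); return c["cx"]+f*q[0]/-q[2], c["cy"]-f*q[1]/-q[2]
E
python3 - <<'E'
from h import *
a=cv2.imread("pics/top0.png")[125:275,170:320]; b=cv2.imread("pics/top0.png")[165:265,290:390]
cv2.imwrite("pics/crop1.png",np.hstack([cv2.resize(a,(400*1,400),interpolation=cv2.INTER_CUBIC),cv2.resize(b,(400,400),interpolation=cv2.INTER_CUBIC)]))
c=np.load("top0.npz"); img=c["img"]; hsv=cv2.cvtColor(img,cv2.COLOR_RGB2HSV)
s=np.load("scene0.npz"); hs=cv2.cvtColor(s["img"],cv2.COLOR_RGB2HSV)
def comp(h,m,roi):
    x0,y0,x1,y1=roi; mm=np.zeros_like(m);mm[y0:y1,x0:x1]=m[y0:y1,x0:x1]
    n,l,st,ce=cv2.connectedComponentsWithStats(mm.astype(np.uint8)); k=1+np.argmax(st[1:,4]); return ce[k],st[k]
red=lambda h:((h[...,0]<6)|(h[...,0]>174))&(h[...,1]>190)&(h[...,2]>90)
ct,_=comp(hsv,red(hsv),(335,185,365,215)); cs,st=comp(hs,red(hs),(320,255,345,280))
print("red",ct,_,cs,st,tri([ray(c,*ct),ray(s,*cs)]), onz(c,*ct,.099))
blue=(hsv[...,0]>100)&(hsv[...,0]<120)&(hsv[...,1]>150); print("strap",comp(hsv,blue,(200,120,270,215)))
for n,p in dict(block=(318,239),black=(370,188),stand=(357,195),lug=(195,203),bed=(222,195)).items(): print(n,onz(c,*p,.06))
# whitish bed plate
w=(hsv[...,1]<40)&(hsv[...,2]>150); mm=np.zeros(w.shape,np.uint8); mm[140:240,170:275]=w[140:240,170:275]
cn=max(cv2.findContours(mm,0,2)[0],key=cv2.contourArea); print(cv2.minAreaRect(cn),cv2.boxPoints(cv2.minAreaRect(cn)))
E
```

```text
red [350.61386139 198.0990099 ] [345 193  12  11 101] [332.40875912 265.05109489] [326 258  13  15 137] (array([ 0.5923452 , -0.27520952,  0.08583683]), [np.float64(0.00024930518934413847), np.float64(0.00024930518934399774)]) [ 0.59066947 -0.27348748  0.099     ]
strap (array([230.23529412, 150.31888545]), array([218, 135,  26,  38, 323], dtype=int32))
block [ 0.4950617  -0.19971004  0.06      ]
black [ 0.6201274 -0.3252261  0.06     ]
stand [ 0.60270346 -0.29369044  0.06      ]
lug [0.57914146 0.09960685 0.06      ]
bed [0.59938386 0.03427356 0.06      ]
((221.50001525878906, 192.0), (57.48093795776367, 74.70097351074219), 75.96376037597656) [[178.29414 173.17647]
 [250.76474 155.05882]
 [264.70587 210.82353]
 [192.23529 228.94118]]
```

View pics/crop1.png

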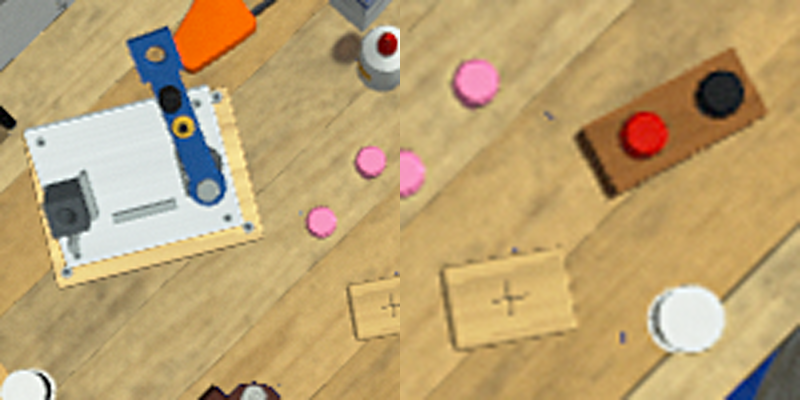

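The crop confirms the red pin in the stand's left hole (the pinks are free-standing), and the block with its pencil cross at crop (508,297). It also shows the lug hole at (67,214), the pivot head at (207,190), the strap knob at (170,99) and the eye at (155,54).

```bash
python3 - <<'E'
from h import *
c=np.load("top0.npz")
L=lambda x,y:(170+(x+.5)/400*150-.5,125+(y+.5)/400*150-.5)
lug=onz(c,*L(67,214),.060+.048*.866); piv=onz(c,*L(207,190),.060+.062*.866)
print(lug,piv,np.linalg.norm((lug-piv)[:2]))
yv=lug-piv; yaw=np.arctan2(-yv[0],yv[1]); print("yaw",np.degrees(yaw))
x=np.array([np.cos(yaw),np.sin(yaw)])
print("bed from lug/piv", (lug[:2]+x*.048*.5+piv[:2]+x*.062*.5)/2)
hc=[onz(c,*L(*p),z) for p,z in [((26,131),.095),((212,88),.095),((241,227),.025),((58,268),.025)]]
print(np.round(hc,4)); print("corner mean",np.mean(hc,0)[:2], np.linalg.norm(hc[0]-hc[1]),np.linalg.norm(hc[2]-hc[3]))
d=hc[0]-hc[1];print("yaw hi edge",np.degrees(np.arctan2(-d[0],d[1])))
hsv=cv2.cvtColor(c["img"],cv2.COLOR_RGB2HSV)
# block
R=lambda x,y:(290+(x+.5)/4-.5,165+(y+.5)/4-.5)
q=[onz(c,*R(*p),.045) for p in [(443,268),(563,251),(577,326),(457,350)]]
print(np.round(q,4),np.mean(q,0),[np.linalg.norm(q[i]-q[(i+1)%4]) for i in range(4)]); e=q[0]-q[1]+q[3]-q[2]; print("block long dir",np.degrees(np.arctan2(e[1],e[0])), "cross",onz(c,*R(508,297),.045))
E
```

```text
[0.57048949 0.09240796 0.101568  ] [ 0.5916564  -0.03168216  0.113692  ] 0.12588246523696378
yaw 9.680167536003538
bed from lug/piv [0.60818139 0.03498698]
[[ 0.645   0.1322  0.095 ]
 [ 0.6854 -0.0331  0.095 ]
 [ 0.5672 -0.0571  0.025 ]
 [ 0.527   0.1133  0.025 ]]
corner mean [0.60614377 0.03885447] 0.1701333468396277 0.1751045251764193
yaw hi edge 13.720015230557554
[[ 0.5157 -0.401   0.045 ]
 [ 0.5269 -0.474   0.045 ]
 [ 0.4814 -0.4818  0.045 ]
 [ 0.466  -0.409   0.045 ]] [ 0.49750599 -0.4414643   0.045     ] [np.float64(0.07382742473469658), np.float64(0.046141093125925674), np.float64(0.07437853946617166), np.float64(0.05031410745984307)]
block long dir 100.31026892856956 cross [ 0.49851273 -0.4402692   0.045     ]
```

```bash
python3 - <<'E'
from h import *
c=np.load("top0.npz")
R=lambda x,y:(290+(x-400+.5)/4-.5,165+(y+.5)/4-.5)
q=[onz(c,*R(*p),.045) for p in [(443,268),(563,251),(577,326),(457,350)]]
print(np.round(q,4),np.mean(q,0),[np.linalg.norm(q[i]-q[(i+1)%4]) for i in range(4)]); e=q[0]-q[1]+q[3]-q[2]; print("block long dir",np.degrees(np.arctan2(e[1],e[0])), "cross",onz(c,*R(508,297),.045))
b=onz(c,*R(720,93),.086);r=onz(c,*R(644,135),.086);print(b,r,np.linalg.norm(b-r))
from scipy.spatial.transform import Rotation as Ro
w,*v=env.get_state()["orientation"]; print(Ro.from_quat([*v,w]).as_matrix().round(3))
E
```

```text
[[ 0.513  -0.1575  0.045 ]
 [ 0.5242 -0.2306  0.045 ]
 [ 0.4786 -0.2393  0.045 ]
 [ 0.4632 -0.1664  0.045 ]] [ 0.49478024 -0.198456    0.045     ] [np.float64(0.07400672660854343), np.float64(0.0463911270030134), np.float64(0.07448565784047632), np.float64(0.05057782905261563)]
block long dir 100.31536961614628 cross [ 0.4957891 -0.1972371  0.045    ]
[ 0.61701861 -0.32020472  0.086     ] [ 0.59144888 -0.27509112  0.086     ] 0.05185603376123323
[[-0.971  0.24  -0.001]
 [ 0.24   0.971 -0.001]
 [ 0.    -0.001 -1.   ]]
```

```bash
cat >> h.py <<'E'
from scipy.spatial.transform import Rotation as Ro
def st():
    s=env.get_state(); w,*v=s["orientation"]; M=Ro.from_quat([*v,w]).as_matrix()
    return s,s["tcp_pos"],M
def go(p,ang=None):  # remaining shift in tool axes (mm), and turn to bring tool y to world angle ang
    s,t,M=st(); a=np.degrees(np.arctan2(M[1,1],M[0,1]))
    print("t%.2f"%s["clock"],"tcp",t.round(4),"yang %.1f"%a,"tilt",M[:2,2].round(3),"F",s["wrist_force"].round(1),"gap %.4f gf %.0f"%(s["finger_gap"],s["grip_force"]))
    print(" shift mm",(1000*M.T@(np.array(p)-t)).round(1), "turn",None if ang is None else round(-((ang-a+90)%180-90),1))
E
python3 -m jog '[[-1,0,0,0,-6],[-1,0,0,0,-6],[-1,0,0,0,-6],[-1,0,0,0,-6]]'; python3 -c '
from h import *
go([.42,.25,.25],100.3); go([.48,-.19,.25])'
```

```text
clock: 0.48
tcp_pos: [0.1382, 0.558, 0.2419]
orientation: [-0.0, -0.091, 0.996, -0.0]
wrist_force: [0.4, 0.1, 0.1]
finger_gap: 0.0854
grip_force: 0.0
t0.48 tcp [0.1382 0.558  0.2419] yang 100.4 tilt [-0.    -0.001] F [0.4 0.1 0.1] gap 0.0854 gf 0
 shift mm [-221.7 -353.7   -8. ] turn 0.1
t0.48 tcp [0.1382 0.558  0.2419] yang 100.4 tilt [-0.    -0.001] F [0.4 0.1 0.1] gap 0.0854 gf 0
 shift mm [-201.4 -797.4   -7.7] turn None
```

```bash
A='[[-1,-0.022,-0.035,0,0],[-1,-0.022,-0.035,0,0],[-1,-0.022,-0.035,0,0],[-1,-0.022,-0.035,0,0],[-1,-0.022,-0.035,0,0]]'
python3 -m jog '[[-1,-0.022,-0.035,0,0],[-1,-0.022,-0.035,0,0],[-1,-0.022,-0.035,0,0],[-1,-0.022,-0.035,0,0],[-1,-0.022,-0.035,0,0]]' >/dev/null
python3 -m jog '[[-1,-0.022,-0.035,0,0],[-1,-0.022,-0.035,0,0],[-1,-0.022,-0.035,0,0],[-1,-0.022,-0.035,0,0],[-1,-0.022,-0.035,0,0]]' >/dev/null
python3 -m jog '[[-1,0.002,-0.04,0,0],[-1,0.002,-0.04,0,0],[-1,0.002,-0.04,0,0],[-1,0.002,-0.04,0,0],[-1,0.002,-0.04,0,0]]' >/dev/null
python3 -m jog '[[-1,0.002,-0.04,0,0],[-1,0.002,-0.04,0,0],[-1,0.002,-0.04,0,0],[-1,0.002,-0.04,0,0],[-1,0.002,-0.04,0,0]]' >/dev/null
python3 -m jog '[[-1,0,-0.02,0,0],[-1,0,0,0,0]]' >/dev/null
python3 - <<'E'
from h import *
go([.495,-.198,.1],100.3)
c=cam("wrist"); np.savez("w1.npz",**c); 
hsv=cv2.cvtColor(c["img"],cv2.COLOR_RGB2HSV)
cv2.imwrite("pics/w1.png",c["img"][:,:,::-1]); print(proj(c,[.495,-.198,.045]))
E
```

```text
t2.32 tcp [ 0.4706 -0.1692  0.2417] yang 99.8 tilt [ 0.    -0.001] F [-0.1  0.1  1. ] gap 0.0853 gf 0
 shift mm [-19.1 -32.4 141.7] turn -0.5
(np.float64(250.77800135767063), np.float64(205.23555226087836))
```

View pics/w1.png

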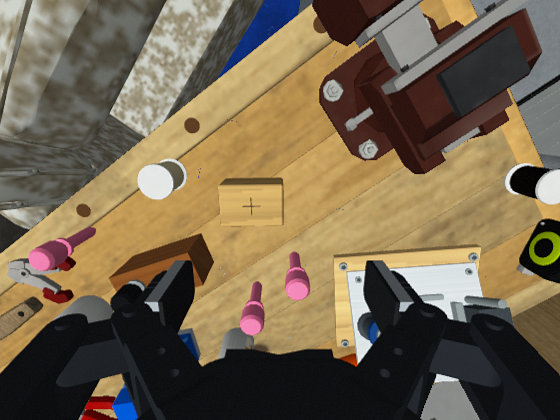

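The wrist view shows the block's cross at (251,206) with its top face spanning (220,185)–(282,226), square to the tool. The jig's plywood low edge runs from (335,258) to (481,247).

```bash
python3 - <<'E'
from h import *
c=np.load("w1.npz"); print("cross",onz(c,251,206,.045))
q=np.array([onz(c,*p,.045) for p in [(219.5,185),(282.5,184.5),(283,225),(220,226)]]);print(q.round(4),q.mean(0),[np.linalg.norm(q[i]-q[(i+1)%4]).round(4) for i in range(4)])
e=q[0]-q[1]+q[3]-q[2]; print(np.degrees(np.arctan2(e[1],e[0]))%180)
for z in (0,.012):
  a,b=onz(c,334,256,z),onz(c,481,247,z); print(a,b,np.linalg.norm(a-b),np.degrees(np.arctan2((b-a)[1],(b-a)[0])))
go([*onz(c,251,206,.045)[:2],.045])
E
```

```text
cross [ 0.49587604 -0.19761161  0.045     ]
[[ 0.4772 -0.2367  0.045 ]
 [ 0.4644 -0.1658  0.045 ]
 [ 0.5127 -0.1566  0.045 ]
 [ 0.5268 -0.2305  0.045 ]] [ 0.49529135 -0.19741104  0.045     ] [np.float64(0.0721), np.float64(0.0492), np.float64(0.0752), np.float64(0.0499)]
100.51277853472592
[ 5.61848040e-01 -7.46541018e-02  5.55111512e-17] [0.51372068 0.12343455 0.        ] 0.2038513119175703 103.65591359552153
[ 0.55654937 -0.07810613  0.012     ] [0.50997588 0.11358691 0.012     ] 0.19726964368404154 103.65591359552158
t2.37 tcp [ 0.47   -0.167   0.2416] yang 99.9 tilt [-0.001  0.001] F [-0.5  0.3  0.2] gap 0.0855 gf 0
 shift mm [-20.4 -34.8 196.6] turn None
```

```bash
python3 - <<'E'
from h import *
s,t,M=st(); print(s["joint_pos"].round(3))
c=np.load("top0.npz"); L=lambda x,y:(170+(x+.5)/400*150-.5,125+(y+.5)/400*150-.5)
a=np.radians(13.65);O=np.array([.6065,.0365,.06])
X=np.array([np.cos(a)*.866,np.sin(a)*.866,.5]);Y=np.array([-np.sin(a),np.cos(a),0]);Z=np.cross(X,Y);B=np.c_[X,Y,Z]
def onbed(u,v,h):
    o,d=ray(c,u,v); o=B.T@(o-O);d=B.T@d; return (o+d*(h-o[2])/d[2])
for n,p,h in [("piv",(207,190),.062),("lug",(67,214),.048),("bush",(182,127),.066),("knob",(170,99),.093),("eye",(155,54),.061)]:print(n,onbed(*L(*p),h).round(4))
for p in [(-.026,0,0),(-.026,-.03,.01),(-.026,.03,.01)]:print(proj(c,O+B@np.array(p)))
E
python3 -m jog '[[-1,0,0,0,7],[-1,0,0,0,7]]' | grep ori; python3 -c 'from h import *
print(st()[0]["joint_pos"].round(3))'
```

```text
[-0.503  0.166 -0.147  1.259  0.    -0.675]
piv [ 0.0005 -0.0628  0.062 ]
lug [0.0024 0.0626 0.048 ]
bush [ 0.0639 -0.0556  0.066 ]
knob [ 0.0998 -0.0534  0.093 ]
eye [ 0.1303 -0.0487  0.061 ]
(np.float64(223.78922258400414), np.float64(201.5924160573687))
(np.float64(235.78934441694952), np.float64(200.45157712258163))
(np.float64(211.7948620699865), np.float64(205.98353265134864))
orientation: [-0.001, 0.037, 0.999, 0.001]
[-0.498  0.164 -0.149  1.259  0.    -0.424]
```

```bash
cat >> h.py <<'E'
YA=103.65; O=np.array([.6075,.0367,.06])
a=np.radians(YA-90)
X=np.array([np.cos(a)*.866,np.sin(a)*.866,.5]);Y=np.array([-np.sin(a),np.cos(a),0]);Z=np.cross(X,Y);B=np.c_[X,Y,Z]
def W(x,y,z): return O+B@np.array([x,y,z])/1000
def bed(p): return (B.T@(np.array(p)-O)*1000).round(1)
E
python3 -m jog '[[1,0,0,0,7],[1,0,0,0,7],[1,0,0,0,7],[1,0,0,0,7],[1,0,0,0,7]]' >/dev/null
python3 -m jog '[[1,0,0,0,7],[1,0,0,0,7],[1,0,0,0,7],[1,0,0,0,7],[1,0,0,0,7]]' >/dev/null
python3 -c 'from h import *
p=W(99,-18,75)+[0,0,.011];print(p); go(p+[0,0,.08],13.65)'
```

```text
[0.65861948 0.03059115 0.18545   ]
t3.37 tcp [ 0.4697 -0.1633  0.2422] yang 15.8 tilt [-0.001  0.001] F [ 1.4 -0.1 -0.4] gap 0.0001 gf 0
 shift mm [135.  234.7 -23.2] turn 2.2
```

```bash

python3 -m jog '[[1,0.0193,0.0335,-0.0033,0],[1,0.0193,0.0335,-0.0033,0],[1,0.0193,0.0335,-0.0033,0],[1,0.0193,0.0335,-0.0033,0],[1,0.0193,0.0335,-0.0033,0]]' >/dev/null
python3 -m jog '[[1,0.0193,0.0335,-0.0033,0],[1,0.0193,0.0335,-0.0033,0],[1,0,0,0,2]]' >/dev/null
python3 - <<'E'
from h import *
p=W(99,-18,75)+[0,0,.011]; go(p,13.65)
c=cam("wrist"); cv2.imwrite("pics/w2.png",c["img"][:,:,::-1]); np.savez("w2.npz",**c)
for q in [(99,-53.5,93),(130,-49,61),(0,-64,61),(0,64,48),(-26,0,0)]: print(q,np.round(proj(c,W(*q)),1))
E
```

```text
t4.03 tcp [0.6609 0.0367 0.2638] yang 14.5 tilt [0.    0.002] F [-0.7 -1.7 -0.4] gap 0.0001 gf 0
 shift mm [-5.5 -3.8 78.4] turn 0.8
(99, -53.5, 93) [262.  274.7]
(130, -49, 61) [315. 263.]
(0, -64, 61) [199.6 245.9]
(0, 64, 48) [200.9 118.2]
(-26, 0, 0) [217.1 174.7]
```

View pics/w2.png

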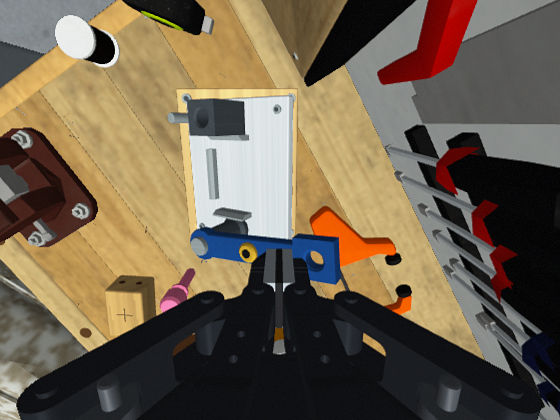

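The wrist view from above the jig agrees with my bed pose: lug hole at (202,117), predicted (201,118), pivot at (199,247) and eye at (316,259). The strap stands at about 1.46. I'll swing it farther out first so the gripper has room.

```bash

python3 -m jog '[[1,-0.005,-0.004,0.02,0],[1,0,0,0.02,0],[1,0,0,0.02,0],[1,0,0,0.018,0],[1,0,0,0,0]]' |tail -3
python3 -m jog '[[1,-0.01,0,0,0],[1,-0.01,0,0,0],[1,-0.01,0,0,0],[1,-0.01,0,0,0],[1,-0.01,0,0,0]]' |tail -3
python3 -m jog '[[1,-0.008,0,0,0],[1,0,0,0,0],[1,0.01,0,0,0],[1,0,0,-0.04,0],[1,0,0,-0.04,0]]' |tail -3
python3 -c 'from h import *
p=st()[1];print(bed(p-[0,0,.011+.08])); go([.4955,-.1975,.25],10.5)'
```

```text
wrist_force: [-0.1, 0.4, -0.9]
finger_gap: 0.0002
grip_force: 0.0
wrist_force: [-3.0, 3.1, -0.1]
finger_gap: -0.0001
grip_force: 1.7
wrist_force: [1.4, 0.1, 0.2]
finger_gap: 0.0
grip_force: 0.0
[ 93.  -70.8  77.8]
t5.33 tcp [ 0.6647 -0.0223  0.2648] yang 14.1 tilt [-0.007 -0.   ] F [1.4 0.1 0.2] gap 0.0000 gf 0
 shift mm [-128.8 -206.6   16.1] turn 3.6
```

```bash

python3 -m jog '[[-1,-0.0215,-0.0344,0,3.5],[-1,-0.0215,-0.0344,0,0],[-1,-0.0215,-0.0344,0,0],[-1,-0.0215,-0.0344,0,0],[-1,-0.0215,-0.0344,0,0]]' >/dev/null
python3 -m jog '[[-1,-0.0215,-0.0344,0.02,0],[-1,0,0,0.03,0],[-1,0,0,0.03,0],[-1,0,0,0,0]]' |tail -3
python3 -c 'from h import *
go([.4955,-.1975,.034],10.5)'
```

```text
wrist_force: [-1.8, 0.9, -1.2]
finger_gap: 0.0857
grip_force: 0.0
t6.08 tcp [ 0.4886 -0.1864  0.1846] yang 10.5 tilt [-0.006  0.002] F [-1.8  0.9 -1.2] gap 0.0857 gf 0
 shift mm [-12.7   5.6 150.5] turn -0.0
```

```bash

python3 -m jog '[[-1,-0.0125,0.0055,0.03,0],[-1,0,0,0.035,0],[-1,0,0,0.035,0],[-1,0,0,0.03,0],[-1,0,0,0,0]]' |tail -3
python3 -c 'from h import *
go([.4955,-.1975,.034],10.5)'
```

```text
wrist_force: [-0.7, 0.7, 0.3]
finger_gap: 0.0854
grip_force: 0.0
t6.50 tcp [ 0.4971 -0.1964  0.055 ] yang 10.6 tilt [-0.007  0.003] F [-0.7  0.7  0.3] gap 0.0854 gf 0
 shift mm [-0.9 -1.7 21. ] turn 0.1
```

```bash

python3 -m jog '[[-1,-0.001,-0.002,0.02,0],[0.6,0,0,0.001,0],[0.6,0,0,0,0],[0.6,0,0,0,0],[0.6,0,0,0,0]]' 40 |tail -3
python3 -m jog '[[1,0,0,0,0],[1,0,0,0,0],[1,0,0,0,0]]' 40|tail -3
python3 -m jog '[[1,0,0,-0.02,0],[1,0,0,-0.03,0],[1,0,0,-0.04,0],[1,0,0,-0.04,0],[1,0,0,-0.04,0]]' |tail -3
python3 - <<'E'
from h import *
s,t,M=st()
# block centre at tcp; target: upslope bottom corner at bed (32,0,0); block horizontal, bottom 34mm below tcp
h=np.array([np.cos(a),np.sin(a),0])
p=W(32,0,0)-h*.026+[0,0,.034]; print(p); go(p+[0,0,.08],13.65)
E
```

```text
wrist_force: [-0.8, -0.2, 6.0]
finger_gap: 0.0507
grip_force: 43.2
wrist_force: [-0.9, 0.8, 6.8]
finger_gap: 0.051
grip_force: 43.3
wrist_force: [-0.1, -0.3, -1.0]
finger_gap: 0.051
grip_force: 42.4
[0.60916365 0.03710402 0.11      ]
t7.58 tcp [ 0.4974 -0.1991  0.2107] yang 10.6 tilt [ 0.001 -0.   ] F [-0.1 -0.3 -1. ] gap 0.0510 gf 42
 shift mm [211.7 153.3  20.7] turn -3.1
```

```bash

python3 -m jog '[[1,0,0,0,-3],[1,0.0315,0.0202,0,0],[1,0.0315,0.0202,0,0],[1,0.0315,0.0202,0,0],[1,0.0315,0.0202,0,0]]' >/dev/null
python3 -m jog '[[1,0.0315,0.0202,0,0],[1,0.0315,0.0202,0,0],[1,0.0315,0.0202,0,0],[1,0,0,0,0]]' |tail -3
python3 - <<'E'
from h import *
h=np.array([np.cos(a),np.sin(a),0])
p=W(32,0,0)-h*.026+[0,0,.034]; go(p,13.65)
c=cam("wrist"); cv2.imwrite("pics/w3.png",c["img"][:,:,::-1]); np.savez("w3.npz",**c)
for q in [(0,-64,61),(0,64,48),(-26,-30,10),(-26,30,10),(22,-41,18),(22,41,18)]: print(q,np.round(proj(c,W(*q)),1))
E
```

```text
wrist_force: [0.1, -1.0, -0.7]
finger_gap: 0.051
grip_force: 42.5
t8.33 tcp [0.5849 0.0541 0.2089] yang 14.0 tilt [0.003 0.003] F [ 0.1 -1.  -0.7] gap 0.0510 gf 43
 shift mm [-22.5  19.1  98.9] turn 0.3
(0, -64, 61) [264.1 307.3]
(0, 64, 48) [271.3 163.4]
(-26, -30, 10) [269.1 246.7]
(-26, 30, 10) [268.8 191.4]
(22, -41, 18) [307.  270.4]
(22, 41, 18) [310.1 187.4]
```

View pics/w3.png

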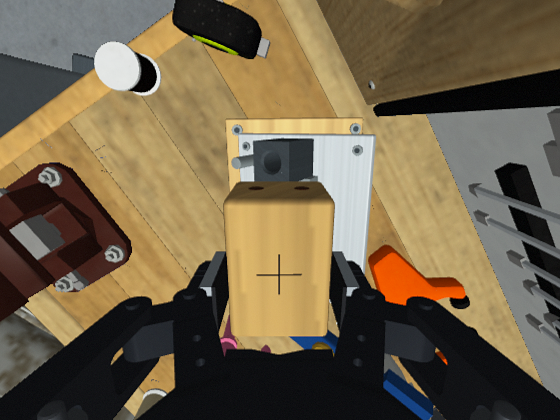

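The block is held square with its cross at (279,273). The lug hole at (271,163) matches the prediction exactly.

```bash

python3 -m jog '[[1,-0.0112,0.0095,0,0],[1,-0.0112,0.0095,0,0],[1,0,0,0.03,0],[1,0,0,0.03,0],[1,0,0,0,0]]' |tail -3
python3 - <<'E'
from h import *
c=np.load("w3.npz"); t=np.array([.5849,.0541,.2089]); x=onz(c,279,273,t[2]+.011); print("cross-tcp in bed",B.T@(x-t)*1000, onz(c,279,273,t[2]+.011)-t)
h=np.array([np.cos(a),np.sin(a),0])
p=W(32,0,0)-h*.026+[0,0,.034]; go(p,13.65)
E
```

```text
wrist_force: [-1.7, 1.0, -2.9]
finger_gap: 0.051
grip_force: 42.6
cross-tcp in bed [5.45515855 7.67151474 9.55188998] [-0.00186072  0.00744262  0.011     ]
t8.80 tcp [0.6033 0.0299 0.1428] yang 13.5 tilt [-0.009  0.   ] F [-1.7  1.  -2.9] gap 0.0510 gf 43
 shift mm [ 5.6  7.6 32.7] turn -0.1
```

```bash

python3 - <<'E'
from h import *
c=np.load("w3.npz"); t=np.array([.5849,.0541,.2089]); im=c["img"]
hsv=cv2.cvtColor(im,cv2.COLOR_RGB2HSV)
for r in (200,210,230,273,320,330):
    m=(hsv[r,:,0]>10)&(hsv[r,:,0]<28)&(hsv[r,:,2]>150)&(hsv[r,:,1]>60); 
    xs=[279,279]
    while m[xs[0]-1]or m[xs[0]-2]: xs[0]-=1
    while m[xs[1]+1]or m[xs[1]+2]: xs[1]+=1
    o,d1=ray(c,xs[0]-.5,r);_,d2=ray(c,xs[1]+.5,r); k=.052/np.linalg.norm(d1-d2)
    print(r,xs,(o+k*(d1+d2)/2-t)@B*1000, (o+k*(d1+d2)/2-t)[2])
print(im[[195,198,200,202,204,206,332,335,338,340],279], c["T"][:3,3]-t, im[280:268:-1,285,2])
E
```

```text
200 [279, 279] [ -7185.71108297  -3781.20723415 -12587.57198441] -14.494330630527593
210 [107, 333] [21.03583607 54.37703884 64.48949943] 0.06636874477069962
230 [123, 331] [19.55015905 47.96255384 60.65831844] 0.06230792483991396
273 [228, 329] [-1.44752938  0.18799842 -2.07265654] -0.0025187960790436226
320 [231, 335] [  5.80309807 -19.99576526   5.84667141] 0.007965116942404454
330 [231, 326] [ -0.99967395 -33.97471582  -1.66332214] -0.0019403593223529525
[[ 82  65  40]
 [ 88  70  41]
 [117  91  53]
 [148 118  69]
 [180 146  86]
 [205 167 100]
 [217 178 104]
 [221 182 106]
 [185 159 105]
 [199 173 117]] [-0.0181919   0.07135002  0.1301661 ] [100 102 102 103  97  67  52 104 103 100 101 103]
```

```bash

python3 -m jog '[[1,0.0045,0.0075,0,0],[1,0,0,0.009,0],[1,0,0,0.004,0],[1,0,0,0,0]]' |tail -3
python3 - <<'E'
from h import *
h=np.array([np.cos(a),np.sin(a),0])
p=W(32,-1,0)-h*.026+[0,0,.043]; go(p,13.65)
c=cam("scene"); cv2.imwrite("pics/s4.png",cv2.resize(c["img"][110:290,170:410,::-1],(800,600),interpolation=cv2.INTER_CUBIC))
E
```

```text
wrist_force: [-0.3, 0.2, -1.6]
finger_gap: 0.0509
grip_force: 42.7
t9.13 tcp [0.6137 0.037  0.1353] yang 13.6 tilt [ 0.001 -0.   ] F [-0.3  0.2 -1.6] gap 0.0509 gf 43
 shift mm [ 0.1 -4.4 16.3] turn -0.0
```

View pics/s4.png

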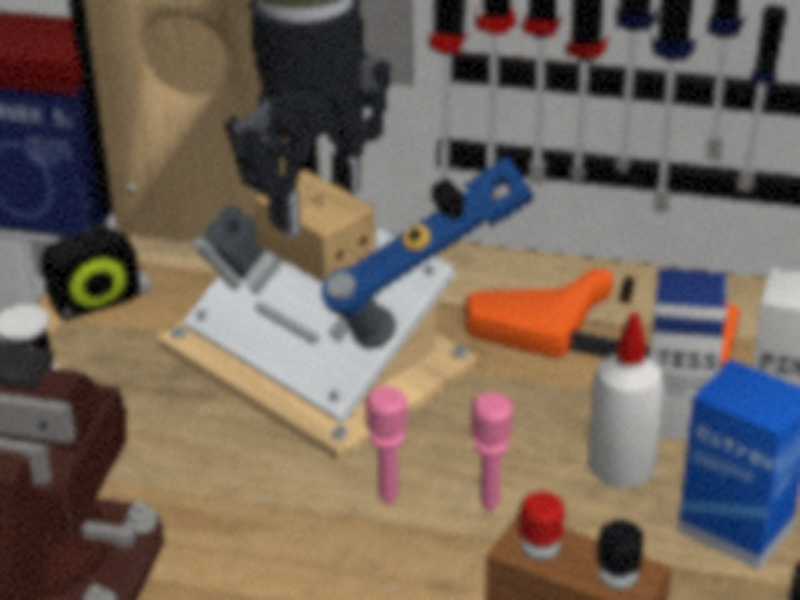

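The scene crop shows the block held level over the nest, with the strap swung well clear. I'll lower it by feel.

```bash

python3 -m jog '[[1,0,-0.004,0.008,0],[1,0,0,0,0]]' |grep -E "tcp|wr"
python3 -m jog '[[1,0,0,0.004,0],[1,0,0,0,0]]' |grep -E "tcp|wr"
python3 -m jog '[[1,0,0,0.003,0],[1,0,0,0,0]]' |grep -E "tcp|wr"
python3 -m jog '[[1,0,0,0.002,0],[1,0,0,0,0]]' |grep -E "tcp|wr"
python3 -c 'from h import *
h=np.array([np.cos(a),np.sin(a),0])
p=W(32,-1,0)-h*.026+[0,0,.043]; go(p,13.65)'
```

```text
tcp_pos: [0.6085, 0.0359, 0.1262]
wrist_force: [-0.5, 0.9, -1.6]
tcp_pos: [0.609, 0.036, 0.1223]
wrist_force: [-0.3, -0.6, -1.9]
tcp_pos: [0.6093, 0.036, 0.1195]
wrist_force: [-0.4, 0.1, -1.4]
tcp_pos: [0.6094, 0.036, 0.1176]
wrist_force: [-0.0, -0.2, -1.5]
t9.85 tcp [0.6094 0.036  0.1176] yang 13.6 tilt [-0.  0.] F [-0.  -0.2 -1.5] gap 0.0509 gf 43
 shift mm [ 0.1  0.  -1.4] turn -0.1
```

```bash

python3 -m jog '[[1,0,0,0.002,0],[1,0,0,0,0]]' |grep -E "tcp|wr"
python3 -m jog '[[1,0,0,0.002,0],[1,0,0,0,0]]' |grep -E "tcp|wr"
python3 -m jog '[[1,0,0,0.002,0],[1,0,0,0,0]]' |grep -E "tcp|wr"
```

```text
tcp_pos: [0.6098, 0.036, 0.1164]
wrist_force: [-0.2, 0.2, 1.1]
tcp_pos: [0.6099, 0.0358, 0.1161]
wrist_force: [-3.9, -1.2, 11.1]
tcp_pos: [0.61, 0.0358, 0.1159]
wrist_force: [-9.0, -1.5, 19.5]
```

```bash

python3 -m jog '[[1,0,0,-0.004,0],[1,0,0,0,0],[-0.6,0,0,0,0],[-0.6,0,0,0,0],[-0.6,0,0,0,0]]' |grep -E "tcp|wr|gap"
python3 -m jog '[[-0.6,0,0,0,0],[-0.6,0,0,0,0],[-0.6,0,0,0,0],[-0.6,0,0,-0.01,0],[-0.6,0,0,-0.03,0]]' |grep -E "tcp|wr|gap"
python3 -m jog '[[-0.6,0,0,-0.04,0],[-0.6,0,0,-0.04,0],[-0.6,0,0,0,0]]' |grep -E "tcp|wr|gap"
python3 - <<'E'
from h import *
c=cam("wrist"); np.savez("w5.npz",**c); a_=c["img"]
s=cam("scene"); b=cv2.resize(s["img"][140:260,190:350],(560,420),interpolation=cv2.INTER_CUBIC)
cv2.imwrite("pics/w5.png",np.hstack([cv2.resize(a_,(400,300)),cv2.resize(b,(400,300))])[:,:,::-1])
for q in [(26,-38,45),(26,38,45),(-26,38,45),(-26,-38,45)]: x=np.array(proj(c,W(*q)));y=np.array(proj(s,W(*q)));print(q,x*400/560, (y-[190,140])*2.5+[400,0])
E
```

```text
tcp_pos: [0.6093, 0.0361, 0.1153]
wrist_force: [0.3, -0.3, 0.5]
finger_gap: 0.0685
tcp_pos: [0.6065, 0.0362, 0.1523]
wrist_force: [-0.7, 0.3, -0.3]
finger_gap: 0.0684
tcp_pos: [0.6131, 0.0358, 0.2458]
wrist_force: [1.7, -0.3, 0.4]
finger_gap: 0.0685
(26, -38, 45) [194.17274335 170.44152656] [609.0646986  116.52182376]
(26, 38, 45) [193.70118162 114.58946032] [555.46014595  86.59030481]
(-26, 38, 45) [161.25756949 112.20687736] [522.97247667 127.29794909]
(-26, -38, 45) [164.03522376 163.8260778 ] [575.82201582 158.86961919]
```

View pics/w5.png

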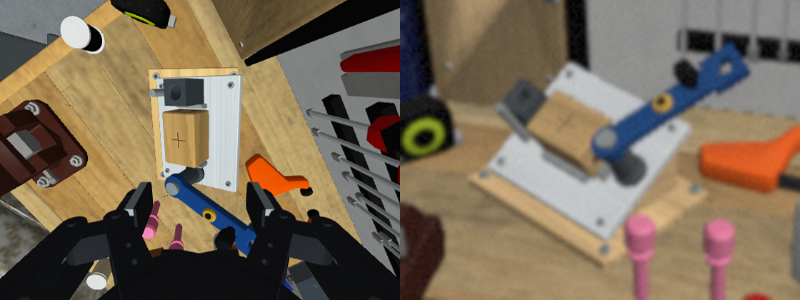

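The block lies flat in the nest in both views, with its cross at half-scale (180,139) against about (178,140) expected. I'll measure that more exactly.

```bash
python3 - <<'E'
from h import *
c=np.load("w5.npz"); im=c["img"]; g=im[160:230,210:300].astype(float).mean(2)
d=cv2.GaussianBlur(g,(0,0),6)-g; ys,xs=np.where(d[15:50,20:60]>12); print(np.median(xs)+230,np.median(ys)+175,len(xs))
def onbed(u,v,h):
    o,dd=ray(c,u,v); o=B.T@(o-O);dd=B.T@dd; return ((o+dd*(h-o[2])/dd[2])*1000).round(1)
print(onbed(np.median(xs)+230,np.median(ys)+175,.045), "cross pred",proj(c,W(0,0,45)))
# grey profile along x through row ~ at cross and col
u0,v0=np.array(proj(c,W(0,20,45))).round().astype(int); print(u0,v0,im[v0,u0-35:u0+45,2])
print(st()[1], "lug now pred",proj(c,W(0,64,48)))
cv2.imwrite("pics/w5c.png",cv2.resize(im[90:250,190:340,::-1],(750,800//1*800//800),interpolation=cv2.INTER_CUBIC)[:800] if 0 else cv2.resize(im[95:245,200:350,::-1],(600,600),interpolation=cv2.INTER_CUBIC))
E
```

```text
233.0 195.0 203
[-19.3   0.4  45. ] cross pred (np.float64(248.71845004974574), np.float64(197.70744510363144))
248 178 [ 83 114 127 122 123 124 122 123 121 120 108 222 222 224 223 180  99  87
  88  92  96  95  93  92  91  92  91  89  86  87  87  87  93  90  91  86
  86  88  86  86  85  83  84  83  82  81  80  79  79  84  91  93  94  92
  92  93  92  94  90  75  64  66  67  65  66  64  57  56  56  60  60  59
  58  61  62  61  63  61  55 152]
[0.6110212  0.03590765 0.23927647] lug now pred (np.float64(244.6228870519016), np.float64(130.19346961507944))
```

View pics/w5c.png

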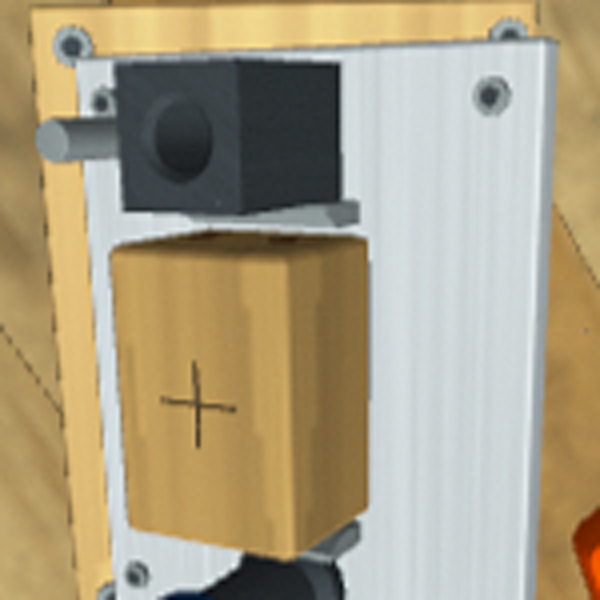

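The crop shows the block's cross at full-image (249,196) against (249,198) predicted, and the lug hole right on prediction, so the block is home within about 1 mm. A gentle push from the high side will seat it for certain.

```bash

python3 -c 'from h import *
h=np.array([np.cos(a),np.sin(a),0])
p=W(38,0,24)+h*.0145+[0,0,.011]; go(p+[0,0,.0],13.65)'
```

```text
t11.53 tcp [0.611  0.0359 0.2393] yang 13.6 tilt [ 0.006 -0.   ] F [-0.  -0.8 -0.6] gap 0.0680 gf 0
 shift mm [  1.9  31.4 128.7] turn -0.1
```

```bash

python3 -m jog '[[1,0.002,0.0314,0,0],[1,0,0,0,0],[1,0,0,0.03,0],[1,0,0,0.03,0],[1,0,0,0.03,0]]' |grep -E "tcp|wr|gap"
python3 -m jog '[[1,0,0,0.025,0],[1,0,0,0.013,0],[1,0,0,0,0]]' |grep -E "tcp|wr|gap"
python3 -c 'from h import *
h=np.array([np.cos(a),np.sin(a),0])
p=W(38,0,24)+h*.0145+[0,0,.011]; go(p)'
python3 -m jog '[[1,0,-0.006,0,0],[1,0,0,0,0]]' |grep -E "tcp|wr|gap"
python3 -m jog '[[1,0,-0.004,0,0],[1,0,0,0,0]]' |grep -E "tcp|wr|gap"
python3 -m jog '[[1,0,-0.002,0,0],[1,0,0,0,0]]' |grep -E "tcp|wr|gap"
python3 -m jog '[[1,0,-0.002,0,0],[1,0,0,0,0]]' |grep -E "tcp|wr|gap"
python3 -c 'from h import *
h=np.array([np.cos(a),np.sin(a),0])
p=st()[1]; print(bed(p-h*.0145-[0,0,.011]))'
```

```text
tcp_pos: [0.6391, 0.0454, 0.144]
wrist_force: [0.7, -0.1, -0.1]
finger_gap: 0.0079
tcp_pos: [0.6357, 0.0455, 0.1025]
wrist_force: [-0.9, 0.2, -0.1]
finger_gap: -0.0001
t12.20 tcp [0.6357 0.0455 0.1025] yang 13.6 tilt [-0.009  0.001] F [-0.9  0.2 -0.1] gap -0.0001 gf 0
 shift mm [-1.8  5.8 -8.3] turn None
tcp_pos: [0.633, 0.0438, 0.1085]
wrist_force: [0.2, -0.3, 0.1]
finger_gap: 0.0003
tcp_pos: [0.63, 0.0428, 0.1095]
wrist_force: [-0.6, 0.1, 0.3]
finger_gap: -0.0
tcp_pos: [0.628, 0.0424, 0.109]
wrist_force: [-0.5, 0.6, -0.1]
finger_gap: -0.0002
tcp_pos: [0.6258, 0.042, 0.1083]
wrist_force: [-0.4, -0.6, -0.3]
finger_gap: 0.0001
[22.5  0.8 30. ]
```

```bash

for i in 1; do
python3 -m jog '[[1,0,-0.003,0,0],[1,0,0,0,0]]' |grep -E "tcp|wr"
python3 -m jog '[[1,0,-0.002,0,0],[1,0,0,0,0]]' |grep -E "tcp|wr"
python3 -m jog '[[1,0,-0.002,0,0],[1,0,0,0,0]]' |grep -E "tcp|wr"
python3 -m jog '[[1,0,-0.001,0,0],[1,0,0,0,0]]' |grep -E "tcp|wr"; done
```

```text
tcp_pos: [0.6232, 0.0413, 0.1084]
wrist_force: [0.7, -0.5, 0.3]
tcp_pos: [0.622, 0.0409, 0.1089]
wrist_force: [2.6, 1.2, 3.0]
tcp_pos: [0.6207, 0.0406, 0.1094]
wrist_force: [3.0, 1.6, 5.7]
tcp_pos: [0.6201, 0.0404, 0.1097]
wrist_force: [3.5, 1.0, 6.7]
```

```bash

python3 -m jog '[[1,0,-0.002,0,0],[1,0,0,0,0]]' |grep -E "tcp|wr"
python3 -m jog '[[1,0,-0.002,0,0],[1,0,0,0,0]]' |grep -E "tcp|wr"
python3 -m jog '[[1,0,0.02,0,0],[1,0,0,-0.04,0],[1,0,0,-0.04,0],[1,0,0,-0.04,0],[1,0,0,0,0]]' |grep -E "tcp|wr"
python3 - <<'E'
from h import *
c=cam("wrist"); np.savez("w6.npz",**c); im=c["img"]
u,v=proj(c,W(0,0,45));print(u,v, st()[0]["clock"], proj(c,W(0,64,48)), "piv",proj(c,W(0,-64,62)))
u0,v0=int(u)-25,int(v)-25
g=im[v0:v0+50,u0:u0+50].astype(np.float32).mean(2); d=cv2.GaussianBlur(g,(0,0),5)-g; d[d<10]=0
print("cross cols",u0+np.argsort(-d.sum(0))[:3],"rows",v0+np.argsort(-d.sum(1))[:3])
# knob: dark blob near expected; strap blue mask axis
hsv=cv2.cvtColor(im,cv2.COLOR_RGB2HSV); m=((hsv[...,0]>100)&(hsv[...,0]<120)&(hsv[...,1]>150)).astype(np.uint8)
for th in (1.75,1.85,1.95): print(th,[np.round(proj(c,W(1000*r*np.sin(th),-64+1000*r*np.cos(th),61))) for r in (.05,.128)])
p=proj(c,W(60,-80,61));
n,l,s_,ce=cv2.connectedComponentsWithStats(m); print([ (s_[i],ce[i].round(1)) for i in range(1,n) if s_[i,4]>150])
E
```

```text
tcp_pos: [0.6188, 0.04, 0.1103]
wrist_force: [3.6, 1.7, 8.6]
tcp_pos: [0.6175, 0.0396, 0.1109]
wrist_force: [4.1, 2.1, 10.5]
tcp_pos: [0.6366, 0.0437, 0.2362]
wrist_force: [0.0, -0.5, 0.5]
222.4061978510676 202.59461691608007 14.3333 (np.float64(215.98374176916883), np.float64(133.2054028298203)) piv (np.float64(214.74050994724374), np.float64(270.46963021169074))
cross cols [246 223 222] rows [201 200 202]
1.75 [array([258., 292.]), array([340., 334.])]
1.85 [array([257., 296.]), array([335., 346.])]
1.95 [array([256., 300.]), array([330., 356.])]
[(array([205, 250,  45,  47, 971], dtype=int32), array([230.6, 271.1]))]
```

The block is still home (cross at (223,201), predicted (222,203)). Next I'll work out the strap swing.

```bash
cat > arc.py <<'E'
from h import *
def wp(th,off=.0,r=97,z=76): # finger centre for knob angle th, behind knob by (21+off) mm
    t=np.array([-np.cos(th),np.sin(th)]); k=np.array([95*np.sin(th),-64+95*np.cos(th)])-(21+off)*t
    yaw=np.degrees(-(th-np.pi/2)); yaw=max(yaw,0)+YA-90
    return W(k[0],k[1],z)+[0,0,.011],yaw
def plan(ths,offs):
    s,t,M=st(); ang=np.degrees(np.arctan2(M[1,1],M[0,1])); p=t
    for th,o in zip(ths,offs):
        q,y=wp(th,o); r=np.radians(ang); ty=np.array([np.cos(r),np.sin(r)]);tx=np.array([-ty[1],ty[0]])
        d=(q-p)*1000; print("%.2f"%th,np.round([tx@d[:2],ty@d[:2],-d[2]],1),"turn %.1f"%(-(y-ang)),q.round(3)); p=q;ang=y
E
python3 -c 'from arc import *
plan([1.95],[14]); print(bed(st()[1])); 
plan([1.95]+list(np.arange(1.9,-.15,-.12)),[14]+[0]*20)'
```

```text
1.95 [-131.8   -1.8   58.3] turn -0.1 [ 0.665 -0.085  0.174]
[111.6   0.2 135. ]
1.95 [-131.8   -1.8   58.3] turn -0.1 [ 0.665 -0.085  0.174]
1.90 [17.1  6.8 -3.9] turn -0.0 [ 0.668 -0.067  0.178]
1.78 [10.3  4.7 -2.7] turn -0.0 [ 0.67  -0.055  0.181]
1.66 [10.9  3.6 -2.1] turn -0.0 [ 0.671 -0.044  0.183]
1.54 [11.3  2.5 -1.4] turn -1.8 [ 0.67  -0.032  0.185]
1.42 [11.5  1.6 -0.7] turn -6.9 [ 0.669 -0.021  0.185]
1.30 [11.5  1.8 -0. ] turn -6.9 [ 0.666 -0.01   0.185]
1.18 [11.5  2.   0.7] turn -6.9 [0.662 0.001 0.185]
1.06 [11.4  2.2  1.3] turn -6.9 [0.657 0.012 0.183]
0.94 [11.3  2.3  2. ] turn -6.9 [0.651 0.022 0.181]
0.82 [11.1  2.4  2.7] turn -6.9 [0.645 0.031 0.179]
0.70 [10.9  2.5  3.3] turn -6.9 [0.637 0.039 0.175]
0.58 [10.7  2.5  3.8] turn -6.9 [0.628 0.046 0.172]
0.46 [10.6  2.5  4.3] turn -6.9 [0.619 0.052 0.167]
0.34 [10.4  2.4  4.8] turn -6.9 [0.61  0.056 0.163]
0.22 [10.2  2.3  5.1] turn -6.9 [0.6   0.06  0.157]
0.10 [10.1  2.1  5.4] turn -6.9 [0.589 0.062 0.152]
-0.02 [10.   2.   5.6] turn -6.9 [0.579 0.062 0.146]
-0.14 [10.   1.8  5.8] turn -6.9 [0.569 0.061 0.141]
```

```bash

python3 -m jog '[[1,-0.034,0,0,0],[1,-0.034,0,0,0],[1,-0.034,0,0,0],[1,-0.033,-0.002,0,0],[1,0,0,0,0]]' |grep -E "tcp|wr"
python3 -m jog '[[1,0,0,0.02,0],[1,0,0,0.02,0],[1,0,0,0.018,0],[1,0,0,0,0]]' |grep -E "tcp|wr"
python3 -c 'from arc import *
plan([1.95]+list(np.arange(1.9,1.5,-.12)),[14]+[0]*20)'
```

```text
tcp_pos: [0.6632, -0.0937, 0.2253]
wrist_force: [-0.1, 0.8, -0.2]
tcp_pos: [0.6599, -0.0869, 0.1639]
wrist_force: [-0.9, 0.4, -1.1]
1.95 [  0.8   5.5 -10.6] turn -0.1 [ 0.665 -0.085  0.174]
1.90 [17.1  6.8 -3.9] turn -0.0 [ 0.668 -0.067  0.178]
1.78 [10.3  4.7 -2.7] turn -0.0 [ 0.67  -0.055  0.181]
1.66 [10.9  3.6 -2.1] turn -0.0 [ 0.671 -0.044  0.183]
1.54 [11.3  2.5 -1.4] turn -1.8 [ 0.67  -0.032  0.185]
```

```bash

python3 -m jog '[[1,0.001,0.003,-0.003,0],[1,0,0,0,0],[1,0,0,0,0]]' |grep -E "tcp|wr"
python3 -c 'from arc import *
plan([1.95]+list(np.arange(1.9,1.5,-.12)),[14]+[0]*20)'
```

```text
tcp_pos: [0.6671, -0.0859, 0.1745]
wrist_force: [0.3, 0.0, -0.2]
1.95 [ 1.5 -1.8  0.1] turn -0.0 [ 0.665 -0.085  0.174]
1.90 [17.1  6.8 -3.9] turn -0.0 [ 0.668 -0.067  0.178]
1.78 [10.3  4.7 -2.7] turn -0.0 [ 0.67  -0.055  0.181]
1.66 [10.9  3.6 -2.1] turn -0.0 [ 0.671 -0.044  0.183]
1.54 [11.3  2.5 -1.4] turn -1.8 [ 0.67  -0.032  0.185]
```

```bash

python3 -m jog '[[1,0.009,0.003,-0.002,0],[1,0.009,0.003,-0.002,0],[1,0.0103,0.0047,-0.0027,0],[1,0.0109,0.0036,-0.0021,0],[1,0.0113,0.0025,-0.0014,-1.8]]' |grep -E "tcp|wr"
python3 -c 'from arc import *
plan([1.54,1.42],[0,0])'
python3 -m jog '[[1,0.0115,0.0016,-0.0007,-6.9],[1,0.0115,0.0018,0,-6.9],[1,0.0115,0.002,0.0007,-6.9]]' |grep -E "tcp|wr"
python3 -c 'from arc import *
plan([1.18,1.06],[0]*2)'
```

```text
tcp_pos: [0.6704, -0.032, 0.1836]
wrist_force: [-0.9, -2.9, -0.5]
1.54 [-0.5 -0.1 -1. ] turn 0.0 [ 0.67  -0.032  0.185]
1.42 [11.5  1.6 -0.7] turn -6.9 [ 0.669 -0.021  0.185]
tcp_pos: [0.6631, 0.0024, 0.1834]
wrist_force: [2.2, -2.8, -1.3]
1.18 [-0.3 -1.2 -1.4] turn 0.5 [0.662 0.001 0.185]
1.06 [11.4  2.2  1.3] turn -6.9 [0.657 0.012 0.183]
```

Tracking well, with 3–4 N on the knob. I'll carry on.

```bash

python3 -m jog '[[1,0.0112,0.0015,0.0005,-6.9],[1,0.0113,0.0023,0.002,-6.9],[1,0.0111,0.0024,0.0027,-6.9]]' |grep -E "tcp|wr"
python3 -m jog '[[1,0.0109,0.0025,0.0033,-6.9],[1,0.0107,0.0025,0.0038,-6.9],[1,0.0106,0.0025,0.0043,-6.9]]' |grep -E "tcp|wr"
python3 -c 'from arc import *
plan([0.46,.34,.22,.1,0],[0]*5)'
```

```text
tcp_pos: [0.6452, 0.0316, 0.1786]
wrist_force: [2.9, -1.7, -0.8]
tcp_pos: [0.6199, 0.0529, 0.1673]
wrist_force: [4.1, -0.6, -0.1]
0.46 [ 0.5 -1.3 -0.1] turn 0.7 [0.619 0.052 0.167]
0.34 [10.4  2.4  4.8] turn -6.9 [0.61  0.056 0.163]
0.22 [10.2  2.3  5.1] turn -6.9 [0.6   0.06  0.157]
0.10 [10.1  2.1  5.4] turn -6.9 [0.589 0.062 0.152]
0.00 [8.3 1.7 4.7] turn -5.7 [0.581 0.062 0.147]
```

```bash

python3 -m jog '[[1,0.0104,0.0015,0.0048,-6.9],[1,0.0102,0.0023,0.005,-6.9],[1,0,0,0,0]]' |grep -E "tcp|wr"
python3 -m jog '[[1,0.006,0.0013,0.003,-6],[1,0.004,0.0008,0.0022,-4],[1,0,0,0,0]]' |grep -E "tcp|wr"
python3 -m jog '[[1,0.004,0.0008,0.0022,-3],[1,0,0,0,0]]' |grep -E "tcp|wr"
python3 -m jog '[[1,0.003,0.0,0.0016,0],[1,0,0,0,0]]' |grep -E "tcp|wr"
python3 -c 'from arc import *
plan([0.1,0],[0]*5)'
```

```text
tcp_pos: [0.5974, 0.0603, 0.1566]
wrist_force: [-1.4, 0.3, -0.4]
tcp_pos: [0.5887, 0.0604, 0.1519]
wrist_force: [0.8, 0.3, 0.2]
tcp_pos: [0.585, 0.0598, 0.1497]
wrist_force: [0.1, 1.5, 1.0]
tcp_pos: [0.582, 0.0585, 0.1478]
wrist_force: [1.3, 1.6, 1.7]
0.10 [-8.   1.2 -4.2] turn 6.2 [0.589 0.062 0.152]
0.00 [8.3 1.7 4.7] turn -5.7 [0.581 0.062 0.147]
```

```bash

python3 -m jog '[[1,0.002,0.001,0.001,0],[1,0,0,0,0]]' |grep -E "tcp|wr"
python3 -m jog '[[1,0.002,0.0,0.001,0],[1,0,0,0,0]]' |grep -E "tcp|wr"
python3 -m jog '[[1,0.002,0.0,0.001,0],[1,0,0,0,0]]' |grep -E "tcp|wr"
python3 - <<'E'
from h import *
c=cam("top"); s=cam("scene"); np.savez("t7.npz",**c)
A=cv2.resize(c["img"][150:240,170:290],(400,300),interpolation=cv2.INTER_CUBIC);Bm=cv2.resize(s["img"][140:260,190:350],(400,300),interpolation=cv2.INTER_CUBIC)
cv2.imwrite("pics/s7.png",np.hstack([A,Bm])[:,:,::-1])
E
```

```text
tcp_pos: [0.5796, 0.0584, 0.1467]
wrist_force: [1.5, 0.1, 1.0]
tcp_pos: [0.5785, 0.0582, 0.146]
wrist_force: [2.3, 1.3, 1.1]
tcp_pos: [0.5782, 0.058, 0.146]
wrist_force: [6.0, 2.7, 2.1]
```

View pics/s7.png

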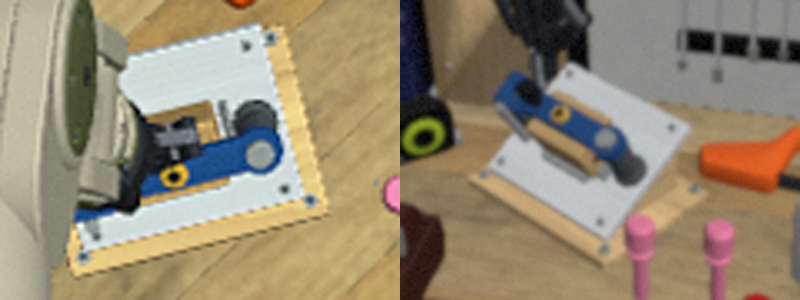

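The strap lies shut across the block (top crop: pivot at (262,150), bush at (175,175)) and it stopped firmly under rising force. One last nudge, then I'll retract and go to the red pin.

```bash

python3 -m jog '[[1,0.002,0.0,0.001,0],[1,0,0,0,0]]' |grep -E "tcp|wr"
python3 -m jog '[[1,-0.02,0,-0.005,0],[1,0,0,-0.03,0],[1,0,0,-0.04,0],[1,0,0,0,0]]' |grep -E "tcp|wr"
python3 - <<'E'
from h import *
s,t,M=st(); print(s["joint_pos"].round(2)); go([.592,-.275,.2],75)
c=np.load("t7.npz")
h=cv2.cvtColor(c["img"],cv2.COLOR_RGB2HSV); m=((h[...,0]<6)|(h[...,0]>174))&(h[...,1]>190)&(h[...,2]>90)
ys,xs=np.where(m[185:215,335:365]); print(xs.mean()+335,ys.mean()+185,len(xs), onz(c,xs.mean()+335,ys.mean()+185,.095))
E
```

```text
tcp_pos: [0.578, 0.058, 0.1459]
wrist_force: [9.1, 4.7, 2.7]
tcp_pos: [0.5957, 0.0618, 0.2255]
wrist_force: [1.3, -0.6, 1.2]
[-0.03  0.36  0.07  1.27 -0.   -0.28]
t18.43 tcp [0.5957 0.0618 0.2255] yang 104.3 tilt [ 0.008 -0.001] F [ 1.3 -0.6  1.2] gap 0.0000 gf 0
 shift mm [  86.8 -325.4   25.7] turn 29.3
350.54901960784315 198.05882352941177 102 [ 0.59120573 -0.27382041  0.095     ]
```

```bash

python3 -m jog '[[-0.4,0.0105,-0.04,0,0],[-0.4,0.0105,-0.04,0,0],[-0.4,0.0105,-0.04,0,0],[-0.4,0.0105,-0.04,0,0],[-0.4,0.0105,-0.04,0,0]]' >/dev/null
python3 -m jog '[[-0.4,0.0105,-0.04,0,0],[-0.4,0.0105,-0.04,0,0],[-0.4,0.0105,-0.04,0,0],[-0.4,0,0,0,7.1],[-0.4,0,0,0,7.1]]' >/dev/null
python3 -m jog '[[-0.4,0,0,0,7.1],[-0.4,0,0,0,7.1],[-0.4,0,0,0,0]]' |grep -E "tcp|wr"
python3 - <<'E'
from h import *
go([.592,-.275,.18],75)
c=cam("wrist");np.savez("w8.npz",**c)
h=cv2.cvtColor(c["img"],cv2.COLOR_RGB2HSV); m=(((h[...,0]<6)|(h[...,0]>174))&(h[...,1]>190)&(h[...,2]>90)).astype(np.uint8)
print(proj(c,[.592,-.275,.099]))
n,l,s_,ce=cv2.connectedComponentsWithStats(m)
print([(s_[i],ce[i].round(1),onz(c,*ce[i],.092).round(4)) for i in range(1,n) if s_[i,4]>60])
# top disc vs body: brightness inside blob
E
```

```text
tcp_pos: [0.5899, -0.2689, 0.218]
wrist_force: [0.2, 0.5, -0.7]
t19.52 tcp [ 0.5899 -0.2689  0.218 ] yang 75.7 tilt [-0.002  0.001] F [ 0.2  0.5 -0.7] gap 0.0597 gf 0
 shift mm [-3.7 -5.4 38. ] turn 0.7
(np.float64(272.57212848323724), np.float64(212.56808098410926))
[(array([259, 194,  30,  31, 685], dtype=int32), array([273.1, 210.1]), array([ 0.5918, -0.2746,  0.092 ])), (array([136, 248,  26,  17, 279], dtype=int32), array([147.6, 255.4]), array([ 0.606 , -0.4035,  0.092 ])), (array([146, 286,  27,  12, 196], dtype=int32), array([157.6, 290.7]), array([ 0.6449, -0.4083,  0.092 ]))]
```

```bash

python3 -m jog '[[-0.4,-0.0037,-0.0054,0.03,0.7],[-0.4,0,0,0.03,0],[-0.4,0,0,0.03,0],[-0.4,0,0,0.02,0],[-0.4,0,0,0,0]]' >/dev/null
python3 -m jog '[[-0.4,0,0,0,0],[-0.4,0,0,0,0]]' |grep wr
python3 -c 'from h import *
go([.592,-.2748,.082],75)'
```

```text
wrist_force: [-0.4, 0.2, 0.5]
t20.15 tcp [ 0.5938 -0.2752  0.1102] yang 75.3 tilt [ 0.001 -0.001] F [-0.4  0.2  0.5] gap 0.0598 gf 0
 shift mm [ 1.9 -0.1 28.2] turn 0.3
```

```bash

python3 -m jog '[[-0.4,0.0015,0,0.014,0],[-0.4,0,0,0.014,0],[-0.4,0,0,0,0],[-0.4,0,0,0,0]]'  |grep -E "tcp|wr"
python3 -m jog '[[1,0,0,0,0],[1,0,0,0,0],[1,0,0,0,0],[1,0,0,0,0],[1,0,0,0,0]]' 30 |grep -E "tcp|wr|g"
python3 -c 'from h import *
go([.592,-.2748,.13],75)'
```

```text
tcp_pos: [0.5922, -0.2747, 0.0821]
wrist_force: [-0.5, 0.1, 0.1]
tcp_pos: [0.5926, -0.275, 0.0824]
wrist_force: [-0.1, 0.3, 6.9]
finger_gap: 0.0269
grip_force: 29.5
t20.90 tcp [ 0.5926 -0.275   0.0824] yang 75.2 tilt [ 0.002 -0.001] F [-0.1  0.3  6.9] gap 0.0269 gf 30
 shift mm [  0.5  -0.  -47.6] turn 0.2
```

```bash

python3 -m jog '[[1,0,0,-0.01,0],[1,0,0,-0.02,0],[1,0,0,-0.015,0],[1,0,0,0,0],[1,0,0,0,0]]' 30 |grep -E "tcp|wr|g"
python3 -m jog '[[1,0.004,0,0,0],[1,0.004,0,0,0],[1,0.004,0,0,0],[1,0,0,0,0]]' |grep -E "tcp|wr"
python3 -m jog '[[1,0.004,0,0.0003,0],[1,0.004,0,0.0005,0],[1,0.003,0,0.001,0],[1,0,0,0,0]]' |grep -E "tcp|wr"
python3 -c 'from h import *
h2=st()[2][:,0]; go(np.array([.592,-.2748,.1204])+h2*.0372,75)'
```

```text
tcp_pos: [0.5923, -0.2748, 0.1267]
wrist_force: [0.0, 0.2, -1.8]
finger_gap: 0.0268
grip_force: 30.0
tcp_pos: [0.5794, -0.2711, 0.1251]
wrist_force: [2.1, -0.3, -2.2]
tcp_pos: [0.5688, -0.2683, 0.1238]
wrist_force: [3.5, -0.2, -1.4]
t21.98 tcp [ 0.5688 -0.2683  0.1238] yang 75.2 tilt [-0.001  0.   ] F [ 3.5 -0.2 -1.4] gap 0.0271 gf 30
 shift mm [13.1 -0.3  3.4] turn 0.2
```

```bash

python3 -m jog '[[1,0.004,0,0.0008,0],[1,0.004,0,0.001,0],[1,0.004,0,0.001,0],[1,0,0,0,0]]' |grep -E "tcp|wr"
python3 -m jog '[[1,0.003,0,0.0008,0],[1,0,0,0,0]]' |grep -E "tcp|wr"
python3 -m jog '[[1,0,0,-0.01,0],[1,0,0,-0.03,0],[1,0,0,-0.03,0],[1,0,0,-0.03,0],[1,0,0,0,0]]' |grep -E "tcp|wr"
python3 - <<'E'
from h import *
s,t,M=st(); print(t)
sc=cam("scene"); np.savez("s9.npz",**sc); tp=cam("top"); np.savez("t9.npz",**tp)
h=cv2.cvtColor(sc["img"],cv2.COLOR_RGB2HSV)
m=(((h[...,0]<6)|(h[...,0]>174))&(h[...,1]>170)&(h[...,2]>70)).astype(np.uint8)
n,l,s_,ce=cv2.connectedComponentsWithStats(m)
print("grip pred px",proj(sc,t+[0,0,.006]))
print([(s_[i],ce[i].round(1)) for i in range(1,n) if s_[i,4]>30 and abs(ce[i][0]-330)<80 and abs(ce[i][1]-240)<100])
for ph in (0,20,30,40):
  f=np.radians(ph); tip=t+[0,0,.006]+.084*(-M[:,0]*np.sin(f)+np.array([0,0,-np.cos(f)])); col=t+[0,0,.006]+.026*(-M[:,0]*np.sin(f)+np.array([0,0,-np.cos(f)])); print(ph,np.round(proj(sc,tip),1),np.round(proj(sc,col),1))
E
```

```text
tcp_pos: [0.5569, -0.2652, 0.121]
wrist_force: [2.7, -1.2, -0.6]
tcp_pos: [0.5545, -0.2647, 0.1204]
wrist_force: [3.3, 0.4, 1.0]
tcp_pos: [0.5562, -0.2659, 0.2274]
wrist_force: [1.3, -0.6, -0.5]
[ 0.55618371 -0.26588913  0.22736943]
grip pred px (np.float64(316.20893480483454), np.float64(210.78036511138123))
[(array([356, 205,   8,  13,  74], dtype=int32), array([359.4, 211.8])), (array([309, 206,   5,  10,  34], dtype=int32), array([310.9, 209.9]))]
0 [315.5 245.2] [316.  221.8]
20 [329.5 240.2] [320.5 220.2]
30 [336.  236.4] [322.6 219. ]
40 [341.9 231.8] [324.5 217.5]
```

```bash
python3 - <<'E'
from h import *
a_=np.load("scene0.npz")["img"].astype(int); b=np.load("s9.npz")["img"].astype(int)
d=np.abs(a_-b).max(2)>45
for r in range(205,256,1): print(r,"".join("#" if x else "." for x in d[r,300:355]))
E
```

```text
205 ........##########################.....................
206 ........##..######################.....................
207 ........##...####################......................
208 ........##...####################......................
209 ........##....##################.......................
210 ........###...##################.......................
211 ........#####.##############...........................
212 ........#####..###########.............................
213 .........#####..##########.............................
214 .........#####..#########..............................
215 ..........####..#########..............................
216 ...........###..#########..#...........................
217 ............##..############...........................
218 .............#..#########.##...........................
219 ................#########.##...........................
220 ................#########.##...........................
221 ...............#############...........................
222 ................############...........................
223 ................
[... 1259 characters left out ...]
........................................
245 .......................................................
246 .......................................................
247 .......................................................
248 .......................................................
249 .......................................................
250 .......................................................
251 .......................................................
252 .......................................................
253 .......................................................
254 .......................................................
255 .......................................................
```

```bash
cat >> h.py <<'E'
def pin(tipz,x=0,y=64,R=84): return W(x,y,tipz+R)-np.array([0,0,.006])
E
python3 -m jog '[[1,0,0,-0.01,-7.1],[1,0,0,-0.01,-7.1],[1,0,0,-0.01,-7.1],[1,0,0,0,-7],[1,0,0,0,0]]' |grep -E "tcp|wr|gap"
python3 -c 'from h import *
p=pin(85);print(p); go(p,103.65); print(bed(W(0,31,93)),W(0,31,93))'
```

```text
tcp_pos: [0.554, -0.2643, 0.2492]
wrist_force: [0.1, -0.6, -2.6]
finger_gap: 0.0272
[0.51028329 0.07895117 0.200354  ]
t23.42 tcp [ 0.554  -0.2643  0.2492] yang 103.7 tilt [-0.003  0.001] F [ 0.1 -0.6 -2.6] gap 0.0272 gf 30
 shift mm [-38.7 343.8  49.5] turn 0.0
[ 0. 31. 93.] [0.55499768 0.05585087 0.140538  ]
```

```bash

python3 -m jog '[[1,-0.0038,0.03,0,0],[1,-0.0038,0.036,0,0],[1,-0.0038,0.036,0,0],[1,-0.0038,0.036,0,0],[1,-0.0038,0.036,0,0]]' >/dev/null
python3 -m jog '[[1,-0.0038,0.036,0,0],[1,-0.0038,0.036,0,0],[1,-0.0038,0.036,0,0],[1,-0.0038,0.036,0,0],[1,-0.0038,0.026,0,0]]' >/dev/null
python3 -m jog '[[1,0,0,0.015,0],[1,0,0,0.015,0],[1,0,0,0.005,0],[1,0,0,0,0],[1,0,0,0,0]]' |grep -E "tcp|wr|gap"
python3 - <<'E'
from h import *
go(pin(85),103.65)
s,t,M=st(); c=cam("wrist"); np.savez("w10.npz",**c); sc=cam("scene"); np.savez("s10.npz",**sc); tp=cam("top"); np.savez("t10.npz",**tp)
for n,q in [("eye",W(0,64,61)),("tip30",t+[0,0,.006]-Z*.084),("collar",t+[0,0,.006]-Z*.026),("knob",W(0,31,93)),("eyecornerA",W(18,82,61)),("eyecornerB",W(-18,82,61))]: print(n,[np.round(proj(k,q),1) for k in (c,sc,tp)])
# strap check: eye blue region in scene
a_=np.load("scene0.npz")["img"].astype(int); b=sc["img"].astype(int)
h=cv2.cvtColor(sc["img"],cv2.COLOR_RGB2HSV); bl=(h[...,0]>100)&(h[...,0]<122)&(h[...,1]>130)
g=sc["img"].mean(2); rd=((h[...,0]<6)|(h[...,0]>174))&(h[...,1]>150)
for r in range(150,205): print(r,"".join("B" if bl[r,x] else "R" if rd[r,x] else "#" if g[r,x]<60 else "o" if g[r,x]>165 else "." for x in range(205,290)))
E
```

```text
tcp_pos: [0.5109, 0.0783, 0.2146]
wrist_force: [-0.3, -0.4, -1.1]
finger_gap: 0.027
t24.67 tcp [0.5109 0.0783 0.2146] yang 103.4 tilt [-0.002 -0.   ] F [-0.3 -0.4 -1.1] gap 0.0270 gf 30
 shift mm [ 0.4  0.8 14.3] turn -0.3
eye [array([279.6, 271.9]), array([235.9, 175.3]), array([194.2, 207.8])]
tip30 [array([278.7, 280.9]), array([231.3, 165.2]), array([192.8, 211.3])]
collar [array([278.5, 281.7]), array([220. , 151.6]), array([191.4, 222.4])]
knob [array([237.5, 271.2]), array([239. , 173.5]), array([207.6, 210.3])]
eyecornerA [array([300.2, 292.8]), array([235.6, 167.1]), array([184.5, 202.6])]
eyecornerB [array([299.4, 251.4]), array([226.6, 178.2]), array([188.8, 216.3])]
150 ........#R....######...............................######B#..........................
151 .........R#...######...............................#########.........................
152 ...............##..................................##R######.........................
153 ...................................................##B###B##.........................
154 .................................................
[... 3836 characters left out ...]
............ooooooooooooo...................BBBB.........BBB..oooooooo
198 ######....................ooooooooooooooo....................BB........BBBB...ooooooo
199 #####.....................ooooooooooooooo.....................BB......BBBBB...ooooooo
200 ##.......................ooooooooooooooooo.....................BBBBBBBBBBBB....oooooo
201 ........................oooooooooooooooooo......................BBBBBBBBBB......ooooo
202 .......................ooooooooooooooooooo.......................BBBBBBBBB........ooo
203 ......................oo...ooooooooooooooo........................##BBBB#..........oo
204 ......................oo...oooooooooooooooo.........................#BB####........oo
```

The numeric scene view puts the eye's corners at about (236,169) and (228,178), predicted (236,167) and (227,178), so the strap is shut. Lowering the tilted pin along the hole's axis.

```bash

python3 -m jog '[[1,0,0.0008,0.007,0],[1,0,0,0.007,0],[1,0,0,0,0],[1,0,0,0,0]]' |grep -E "tcp|wr"
python3 -m jog '[[1,-0.003,0,0.0052,0],[1,-0.003,0,0.0052,0],[1,-0.003,0,0.0052,0],[1,0,0,0,0]]' |grep -E "tcp|wr"
python3 -c 'from h import *
go(pin(61),103.65)'
```

```text
tcp_pos: [0.511, 0.0793, 0.2006]
wrist_force: [0.4, -0.1, -2.0]
tcp_pos: [0.5204, 0.0816, 0.1844]
wrist_force: [-0.0, -0.2, -0.5]
t25.48 tcp [0.5204 0.0816 0.1844] yang 103.5 tilt [-0.001  0.   ] F [-0.  -0.2 -0.5] gap 0.0269 gf 30
 shift mm [-1.6 -0.2  4.8] turn -0.2
```

```bash

python3 -m jog '[[1,-0.0025,0,0.0045,0],[1,0,0,0,0]]' |grep -E "tcp|wr"
python3 -m jog '[[1,-0.002,0,0.0035,0],[1,0,0,0,0]]' |grep -E "tcp|wr"
python3 -m jog '[[1,-0.002,0,0.0035,0],[1,0,0,0,0]]' |grep -E "tcp|wr"
python3 -c 'from h import *
go(pin(55),103.65)'
```

```text
tcp_pos: [0.5228, 0.0822, 0.1804]
wrist_force: [-0.8, 0.1, -1.8]
tcp_pos: [0.5248, 0.0826, 0.1773]
wrist_force: [-0.3, 0.6, -1.4]
tcp_pos: [0.5267, 0.083, 0.1738]
wrist_force: [0.3, 0.2, -1.1]
t25.98 tcp [0.5267 0.083  0.1738] yang 103.5 tilt [-0.  0.] F [ 0.3  0.2 -1.1] gap 0.0268 gf 30
 shift mm [ 1.9 -0.1 -0.6] turn -0.2
```

```bash

python3 -m jog '[[1,-0.001,0,0.0035,0],[1,0,0,0,0]]' |grep -E "tcp|wr"
python3 -m jog '[[1,-0.001,0,0.0035,0],[1,0,0,0,0]]' |grep -E "tcp|wr"
python3 -m jog '[[1,-0.002,0,0.0035,0],[1,0,0,0,0]]' |grep -E "tcp|wr"
python3 -c 'from h import *
go(pin(43),103.65)'
```

```text
tcp_pos: [0.5275, 0.0832, 0.1702]
wrist_force: [-0.5, 1.3, -0.8]
tcp_pos: [0.5288, 0.0835, 0.1668]
wrist_force: [1.0, 0.1, -1.8]
tcp_pos: [0.5307, 0.084, 0.1633]
wrist_force: [0.0, 0.6, -2.2]
t26.48 tcp [0.5307 0.084  0.1633] yang 103.5 tilt [-0.  0.] F [ 0.   0.6 -2.2] gap 0.0269 gf 30
 shift mm [ 0.1 -0.1 -0.7] turn -0.2
```

```bash

python3 -m jog '[[1,-0.002,0,0.0035,0],[1,0,0,0,0]]' |grep -E "tcp|wr"
python3 -m jog '[[1,-0.002,0,0.0035,0],[1,0,0,0,0]]' |grep -E "tcp|wr"
python3 -m jog '[[1,-0.002,0,0.0035,0],[1,0,0,0,0]]' |grep -E "tcp|wr"
python3 -c 'from h import *
go(pin(33),103.65)'
```

```text
tcp_pos: [0.5327, 0.0845, 0.1597]
wrist_force: [0.8, -0.1, -0.7]
tcp_pos: [0.5346, 0.085, 0.1562]
wrist_force: [1.8, 1.2, -1.7]
tcp_pos: [0.5365, 0.0854, 0.1527]
wrist_force: [1.6, 1.2, -1.4]
t26.98 tcp [0.5365 0.0854 0.1527] yang 103.5 tilt [-0.  0.] F [ 1.6  1.2 -1.4] gap 0.0267 gf 30
 shift mm [ 1.  -0.1 -2.6] turn -0.2
```

```bash

python3 -m jog '[[0.1,0,0,0,0],[0.1,0,0,0,0],[0.1,0,0,0,0],[0.1,0,0,0,0]]' |grep -E "tcp|wr|gap"
python3 - <<'E'
from h import *
sc=cam("scene"); np.savez("s11.npz",**sc); h=cv2.cvtColor(sc["img"],cv2.COLOR_RGB2HSV)
m=(((h[...,0]<6)|(h[...,0]>174))&(h[...,1]>150)&(h[...,2]>60)).astype(np.uint8)
n,l,s_,ce=cv2.connectedComponentsWithStats(m)
print([(s_[i],ce[i].round(1)) for i in range(1,n) if s_[i,4]>8 and abs(ce[i][0]-230)<40 and abs(ce[i][1]-165)<50])
for k in (0,15,27): print("knob pred, remaining",k,np.round(proj(sc,W(0,64,61+24+k)),1))
E
```

```text
tcp_pos: [0.5363, 0.0853, 0.1534]
wrist_force: [-0.6, -0.6, 0.0]
finger_gap: 0.0388
[(array([225, 166,   3,   8,  15], dtype=int32), array([226.1, 169.7])), (array([230, 172,   8,   5,  18], dtype=int32), array([234.3, 174.6]))]
knob pred, remaining 0 [231.5 170.1]
knob pred, remaining 15 [228.6 166.8]
knob pred, remaining 27 [226.3 164.1]
```

The red knob shows at about (231,170), exactly where a fully seated pin should be, so it has slid down. I'll back off upward and check without occlusion.

```bash

python3 -m jog '[[0.1,0,0,-0.01,0],[0.1,0,0,-0.03,0],[0.1,0,0,-0.03,0],[0.1,0,0,-0.03,0],[0.1,0,0,0,0]]' |grep -E "tcp|wr|gap"
python3 - <<'E'
from h import *
out={}
for nme in ("scene","top","wrist"):
    sc=cam(nme); np.savez(nme+"12.npz",**sc); h=cv2.cvtColor(sc["img"],cv2.COLOR_RGB2HSV)
    m=(((h[...,0]<6)|(h[...,0]>174))&(h[...,1]>150)&(h[...,2]>60)).astype(np.uint8)
    n,l,s_,ce=cv2.connectedComponentsWithStats(m); p=np.array(proj(sc,W(0,64,85)))
    print(nme,p.round(1),"k=10",np.round(proj(sc,W(0,64,95)),1),"piv",np.round(proj(sc,W(0,-64,61)),1),[(s_[i],ce[i].round(1)) for i in range(1,n) if s_[i,4]>8 and np.linalg.norm(ce[i]-p)<40])
go(W(0,64,98)+[0,0,.011])
E
```

```text
tcp_pos: [0.5391, 0.0854, 0.2605]
wrist_force: [1.1, -0.4, 1.2]
finger_gap: 0.0387
scene [231.5 170.1] k=10 [229.6 167.9] piv [272.  196.1] [(array([225, 165,  13,  12, 117], dtype=int32), array([231.2, 170.5]))]
top [193.6 212.1] k=10 [193.4 213.9] piv [247.8 195.4] [(array([190, 217,   9,   3,  20], dtype=int32), array([194.4, 218. ]))]
wrist [278.8 221.8] k=10 [278.8 219.7] piv [150.5 226.6] [(array([265, 203,  30,  33, 759], dtype=int32), array([279.2, 219.2]))]
t27.93 tcp [0.5365 0.0853 0.2539] yang 103.5 tilt [0.001 0.   ] F [ 0.7 -0.4 -0.9] gap 0.0382 gf 0
 shift mm [-8.4  0.  98. ] turn None
```

```bash

python3 -m jog '[[1,0,0,0,0],[1,0,0,0.02,0],[1,0,0,0.02,0],[1,0,0,0.02,0],[1,0,0,0.02,0]]' |grep -E "tcp|wr|gap"
python3 -m jog '[[1,0,0,0,0],[1,0,0,0,0],[1,0,0,0,0]]' |grep -E "tcp|wr|gap"
python3 -c 'from h import *
go(W(0,64,98)+[0,0,.011])'
```

```text
tcp_pos: [0.5352, 0.0853, 0.171]
wrist_force: [0.0, 0.0, 0.1]
finger_gap: 0.0002
tcp_pos: [0.5363, 0.0853, 0.1735]
wrist_force: [-0.4, -0.4, 0.6]
finger_gap: 0.0004
t28.60 tcp [0.5363 0.0853 0.1735] yang 103.5 tilt [-0.  0.] F [-0.4 -0.4  0.6] gap 0.0004 gf 0
 shift mm [-8.7 -0.  17.6] turn None
```

```bash

python3 -m jog '[[1,0,0,0.006,0],[1,0,0,0.006,0],[1,0,0,0,0]]' |grep -E "tcp|wr"
python3 -m jog '[[1,0,0,0.003,0],[1,0,0,0,0]]' |grep -E "tcp|wr"
python3 -m jog '[[1,0,0,0.002,0],[1,0,0,0,0]]' |grep -E "tcp|wr"
python3 -m jog '[[1,0,0,0.002,0],[1,0,0,0,0]]' |grep -E "tcp|wr"
```

```text
tcp_pos: [0.5361, 0.0853, 0.1607]
wrist_force: [-0.4, -0.2, -0.2]
tcp_pos: [0.5362, 0.0853, 0.158]
wrist_force: [0.2, 0.0, 0.6]
tcp_pos: [0.5363, 0.0853, 0.1561]
wrist_force: [-0.2, 0.2, 0.6]
tcp_pos: [0.5364, 0.0853, 0.1555]
wrist_force: [-3.0, -0.9, 7.1]
```

```bash

python3 -m jog '[[1,0,0,0.002,0],[1,0,0,0,0]]' |grep -E "tcp|wr"
python3 -m jog '[[1,0,0,0.001,0],[1,0,0,0,0]]' |grep -E "tcp|wr"
python3 -m jog '[[1,0,0,-0.02,0],[1,0,0,-0.03,0],[1,0,0,-0.04,0],[1,0.03,0,-0.02,0],[1,0.04,0,0,0]]' |grep -E "tcp|wr"
python3 -m jog '[[1,0,0.04,0,0],[1,0,0.04,0,0],[1,0,0.04,0,0],[1,0,0,0,0]]' |grep -E "tcp|wr"
python3 - <<'E'
from h import *
for nme in ("scene","top"):
    sc=cam(nme); h=cv2.cvtColor(sc["img"],cv2.COLOR_RGB2HSV)
    m=(((h[...,0]<6)|(h[...,0]>174))&(h[...,1]>150)&(h[...,2]>60)).astype(np.uint8); bl=((h[...,0]>100)&(h[...,0]<122)&(h[...,1]>130)).astype(np.uint8)
    p=np.array(proj(sc,W(0,64,85))); b0=np.array(proj(sc,W(0,0,61)))
    for q,mm in ((p,m),(b0,bl)):
        n,l,s_,ce=cv2.connectedComponentsWithStats(mm); print(nme,q.round(1),[(s_[i],ce[i].round(1)) for i in range(1,n) if s_[i,4]>15 and np.linalg.norm(ce[i]-q)<35])
    print("bush pred",np.round(proj(sc,W(0,-2,66)),1)); ye=((h[...,0]>18)&(h[...,0]<32)&(h[...,1]>190)&(h[...,2]>120)).astype(np.uint8)
    n,l,s_,ce=cv2.connectedComponentsWithStats(ye); print([(s_[i,4],ce[i].round(1)) for i in range(1,n) if s_[i,4]>8 and np.linalg.norm(ce[i]-b0)<25])
print(env.get_state()["clock"])
E
```

```text
tcp_pos: [0.5365, 0.0853, 0.1551]
wrist_force: [-6.9, -0.5, 17.1]
tcp_pos: [0.5366, 0.0853, 0.1549]
wrist_force: [-8.4, -0.9, 22.2]
tcp_pos: [0.4726, 0.0689, 0.266]
wrist_force: [0.3, -1.6, 1.0]
tcp_pos: [0.4383, 0.1906, 0.2618]
wrist_force: [0.1, -0.2, -0.7]
scene [231.5 170.1] [(array([225, 165,  13,  12, 120], dtype=int32), array([231. , 170.4]))]
scene [253.4 185.4] [(array([233, 178,  19,  11, 103], dtype=int32), array([242.7, 182.4])), (array([254, 185,  26,  20, 172], dtype=int32), array([266.8, 194.2]))]
bush pred [253.1 184.7]
[]
top [193.6 212.1] [(array([188, 207,  12,  13, 128], dtype=int32), array([193.9, 212.9]))]
top [221.  201.6] [(array([185, 188,  70,  26, 549], dtype=int32), array([220.1, 199.7]))]
bush pred [221.8 202.3]
[(np.int32(19), array([221.7, 201.3]))]
30.5333
```

```bash
python3 -c 'from h import *
print(env.hand_in())'
```

```text
the job is handed in; nothing more can be done
None
```

I handed the job in at about 30.5 s: the block is home in its nest, the strap is shut on its stop, the red pin's collar is fully home, and the arm is clear. The last camera and force checks agreed with this; no verdict came back.

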